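Wring the ceramic gauge block onto the clamped steel block

TASK

Wring the white ceramic gauge block onto the bright steel gauge block that is clamped in the middle of the slide bed: keeping it flat and never lifting it, bring it against the bed's back fence and slide it along off its blue shelf and across the steel face until the two faces cover each other fully, with the edges flush all round. Then press it down firmly with the fingertips, with some 15 N, for about a second and let go. Leave the dark block on the other shelf where it is.

Things in the scene. Friction and masses are not known exactly. Their poses are not given: they have to be found in the camera images.
- white_block: White ceramic gauge block, loose, 40 x 60 x 18 mm (its x, y, z), 0.2 to 0.33 kg; origin at its centre, 9 mm above its underside. It starts flat on the left or the right blue shelf of the bed, up to 0.15 rad askew, its middle 8 to 22 mm short of where it would touch the fence; its y axis (long side) runs roughly along the bed.
- dark_block: Dark steel gauge block of the same size, 40 x 60 x 18 mm, origin at its centre; lies on the other blue shelf. A bystander: leave it.
- lower_block: Bright steel gauge block, 40 x 60 x 28 mm (x, y, z), clamped immovably in the bed; origin at the centre of its underside. 5 mm gaps part it from the shelves, which are 0.5 mm higher than its upper face. On the robot's side a clamp jaw and a thumb screw (out to bed x = -61 mm) stay 9 mm or more below that face.
- lower_face (a point): Centre of the steel block's upper face, 40 mm above the bench; axes as the bed's. A block touching the fence is flush across; with its centre at y = 0 it is flush along. A rightly wrung block has its centre 9 mm above this point.
- bed: Slide bed, fixed to the bench: aluminium base 100 x 300 mm, steel block in the middle, a blue shelf at each side of it. Origin on the bench under the steel block's centre; x square to the fence and towards it (away from the robot), y along the bed (robot's left), z up; yaw within 0.3 rad. Shelves: y = 35 to 142 and -35 to -142 mm, x = -55 to 20 mm, tops at z = 40.5 mm.
- fence_mid (a point): Middle of the top edge of the dark steel fence, on the side facing the robot, at bed x = 20, y = 0, z = 47 mm. The fence runs straight along the bed for 284 mm, 12 mm thick, flush with the far long side of the steel block and 7 mm higher than its face. The bed has no end stops.

How it is judged:
By the outcome, as a careful person would: the job done as asked, in the order asked, and still so for the second after the job is handed in, with the robot touching nothing.
It also fails if it takes over 61 s, if anything falls off the work surface, if the arm or the gripper's body presses on something with over 40 N, if the wrist force passes 120 N, or if a joint passes its speed limit or range.

ROBOT

A 7-joint arm with a two-finger parallel gripper is mounted at the origin on the work surface. World frame = base frame: x ahead of the robot, y to its left, z up, the work surface at z = 0. Lengths are in m, angles in rad, forces in N, time in s.
With the tool pointing down it reaches from about 0.4 to 0.85 m from the base axis. Payload 10.4 kg.
Tool frame: the origin (TCP) lies on the centre line of the jaws, within the pads' length; the fingertips stand 8 mm ahead of it and the grasp point (between the pads) lies 11 mm behind it; z points along the fingers, y is the direction in which the jaws open and shut (so a half turn about z gives the same grasp; the last joint's range is limited). The gripper opens to 85 mm and grips with 20 to 120 N. Pads are 22 mm wide; open, the fingers measure 114 mm over their backs; the gripper's body (76 mm by 85 mm) begins 54 mm behind the grasp point. The pads swing forward as they close: fully open they stand 13 mm farther back than shut.
Start: joints at [-1.128, 0.332, -0.065, 1.46, 0.022, 1.35, -0.088], TCP at [0.281, 0.558, 0.239] pointing down, gripper open.
Joint ranges: [-2.6, 2.6], [-0.5, 2.12], [-1.47, 1.34], [0.16, 2.42], [-1.27, 4.41], [0.06, 2.06], [-2.6, 2.6]. Speed limits (rad/s): [2.22, 2.22, 2.79, 2.79, 3.14, 3.14, 3.14].

INTERFACE

Orientations are given as a unit quaternion [x, y, z, w].
In Python, from workcell import manip gives the robot as it stands.
- The arm moves only by the tool arm_command, never from a script. Its argument "targets" is text: rows parted by semicolons, each of 6 numbers parted by spaces: the shift along the tool's x, y, z in mm, then the turn, a rotation vector about the tool's x, y, z in rad. A call has 1 to 5 rows; each row shifts and turns the commanded pose from where the row before left it, along the tool's axes as they then stand; what a row does not reach is not made up. A row lasts 1/8 s, in which the tool goes at most 62.5 mm and 10.7 degrees, less where a joint would pass 70% of its speed; a pose out of reach is approached as far as the arm can. A call is refused whole if a number of a shift passes 62.5 or a number of a turn 0.188, either way. A call with a gripper value outside its range is refused whole. "grip" is the finger opening in mm, from 0 to 85.4, set as the call begins (left out, the last holds). The fingers move at their own pace and stop on an object; "squeeze" is the grip in N (left out, the last holds). Time passes only in rows, so rows that do not move let the fingers close. It gives the time, the measured TCP pose, the force and the opening at its end, in the units of the state.
- manip.get_obs(): the state, without advancing time (a new reading comes with each control period).
- manip.camera(name): name is "scene" or "top"; returns a dict with "frame" (400x640x3 uint8, red, green, blue), "vertical_fov" (degrees; the focal length in pixels is half the picture's height over the tangent of half this angle, whatever the lens; pixels are square), "cx", "cy" (the principal point, pixels), "rvec" (rotation vector, rad) and "tvec" (3), from world to camera coordinates, as OpenCV has them. Camera axes: x right, y down, z forward; pixel columns grow to the right and rows downward; lengths in m; the calibration is good to about 2 mm. A picture is of the moment at which its call begins. There is no depth.
- manip.hand_in(): hands the job in, once; it reports no verdict.
Trained networks look in a picture, given as the dict that the camera call returned (one of the last four; its "shot" number tells which), for a name from the list of things; names that differ only in an ending like _2 or _b are one class to them, and where a whole thing is asked for, a point or a joint stands for the part that bears it (a point fixed in the world has none). Each returns a list of dicts, best first, with "p" (0 to 1); they miss things now and then, are a little off and sometimes report something else, mostly with a low value. They report only what shows in the picture. A call takes as long as a camera call.
- manip.search_frame(picture, name): "xyz" ([x, y, z] in m, in the coordinates of the camera as it stood for that picture, good to about 4 mm: the middle of the surface that is visible of it).
The state is a dict: "clock": time; "joint_pos": joint angles; "joint_velocities": joint speeds; "tau": joint torques, N m; "position": TCP position; "ee_rot": TCP orientation; "ft_force": force on the tool from outside, world axes, zero at the start; "torque": the same for the moment, N m; "grip_width": opening from 0.0 (shut) to 1.0 (fully open).
Only numpy, scipy, OpenCV 4.12 (cv2) and the standard library are available. Lean on these libraries where they do the work, as an engineer would, in place of code of your own. Each camera call takes 0.05 s, during which the arm holds its last target.

## Working session

There is one attempt and no reset: what is moved stays moved. The work goes in short steps, Python scripts to look and compute and a tool call to move; the robot and the scene stay as the last step left them, time stands still between calls to the robot, and variables do not carry over. Pictures are saved under pics/ and viewed, and the job is handed in when it is done.

Besides the shell and the picture viewer there is one more tool, called after ">>>" by a JSON object that holds its "fn" and its "kwargs", one argument or row to a line. arm_command: Moves the arm, as the interface text tells. Its arguments: {"type":"object","properties":{"targets":{"type":"string"},"grip":{"type":"number"},"squeeze":{"type":"number"}},"required":["targets"]}

```bash
mkdir -p pics; ls
cat > h.py <<'E'
import numpy as np, cv2
from scipy.spatial.transform import Rotation as R
from workcell import manip
def K(c):
    h,w=c["frame"].shape[:2]; f=h/2/np.tan(np.radians(c["vertical_fov"])/2)
    return np.array([[f,0,c["cx"]],[0,f,c["cy"]],[0,0,1.]])
def Rt(c): return R.from_rotvec(np.ravel(c["rvec"])).as_matrix(), np.ravel(c["tvec"])
def w2p(c,P):
    r,t=Rt(c); q=(np.atleast_2d(P)@r.T+t)@K(c).T; return q[:,:2]/q[:,2:]
def c2w(c,x): r,t=Rt(c); return r.T@(np.array(x)-t)
def p2w(c,uv,z):
    r,t=Rt(c); uv=np.atleast_2d(uv); d=np.c_[uv,np.ones(len(uv))]@np.linalg.inv(K(c)).T@r; o=-r.T@t
    return o+d*((z-o[2])/d[:,2])[:,None]
E
python3 - <<'E'
from h import *
for n in ["scene","top"]:
    c=manip.camera(n); cv2.imwrite(f"pics/{n}0.png",c["frame"][:,:,::-1])
    np.savez(f"{n}0.npz",**{k:v for k,v in c.items()})
    print(n,{k:v for k,v in c.items() if k!="frame"})
    for o in ["white_block","dark_block","lower_block","bed","lower_face","fence_mid"]:
        for d in manip.search_frame(c,o)[:2]: print(o,round(d["p"],2),c2w(c,d["xyz"]).round(4))
o=manip.get_obs();print(o)
E
```

```text
pics
scene {'vertical_fov': 55.6099821306248, 'cx': 322.94522684491096, 'cy': 196.59593312864988, 'rvec': array([ 1.77940176,  1.76590035, -0.71152188]), 'tvec': array([-0.03859849, -0.35862443,  1.08458478]), 'shot': 1}
white_block 0.61 [0.5654 0.106  0.057 ]
dark_block 0.58 [ 0.5286 -0.0668  0.0568]
bed 0.68 [0.5724 0.0217 0.0403]
lower_face 0.56 [0.5472 0.0158 0.0397]
fence_mid 0.77 [0.5754 0.0178 0.0409]
top {'vertical_fov': 51.824712613220754, 'cx': 319.6070328247081, 'cy': 203.82744686206368, 'rvec': array([ 2.1457215 , -2.14624509,  0.10881374]), 'tvec': array([0.01715153, 0.59389464, 0.6620578 ]), 'shot': 2}
white_block 0.66 [0.5492 0.1055 0.057 ]
dark_block 0.66 [ 0.5212 -0.0642  0.0617]
lower_block 0.66 [0.5566 0.0137 0.0398]
bed 0.78 [0.5446 0.0167 0.0461]
lower_face 0.85 [0.5546 0.0143 0.042 ]
fence_mid 0.85 [0.5421 0.0164 0.0409]
{'clock': 0.7, 'joint_pos': array([-1.1276082 ,  0.33218244, -0.06471554,  1.4600853 ,  0.02164524,
        1.34989727, -0.08851215]), 'joint_velocities': array([-1.00849616e-03,  1.55845271e-03,  1.42368001e-04, -2.66883575e-03,
        3.60903900e-05,  4.04738586e-04, -1.01488304e-03]), 'tau': array([ 1.71896125e-03, -6.25121856e+01,  5.01536974e-02, -3.91771066e+01,
        1.65133254e-02,  2.00020826e-03,  6.07533889e-05]), 'position': array([0.28070577, 0.55844915, 0.23935558]), 'ee_rot': array([2.30786932e-01, 9.73004310e-01, 5.88136689e-05, 2.30842305e-05]), 'ft_force': array([ 0.19751831,  0.12499446, -0.12797961]), 'torque': array([-0.05223314,  0.01230106,  0.02491847]), 'grip_width': 1.0000808731354647}
```

View pics/scene0.png

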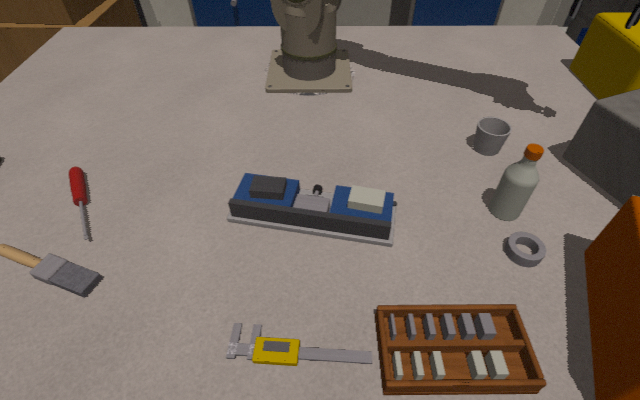

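View pics/top0.png

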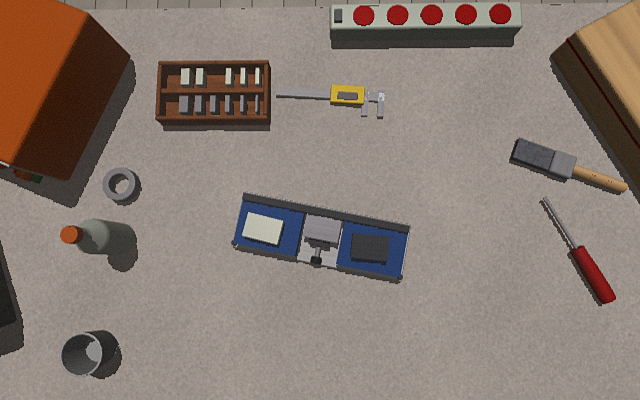

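The scene view shows the bed at about (312,207). The white block is at (367,199) and the dark block at (268,187). In the top view the white block is on the left shelf at (262,229), the steel face is at (322,232), and the fence runs along the upper edge from (244,196) to (409,229). I'll enlarge both.

Run:
```python
import cv2
a=cv2.imread("pics/top0.png")[185:290,225:415]; cv2.imwrite("pics/topz.png",cv2.resize(a,None,fx=4.2,fy=4.2,interpolation=cv2.INTER_CUBIC))
a=cv2.imread("pics/scene0.png")[165:250,220:405]; cv2.imwrite("pics/scenez.png",cv2.resize(a,None,fx=4.2,fy=4.2,interpolation=cv2.INTER_CUBIC))
```

```text
(no output)
```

View pics/topz.png

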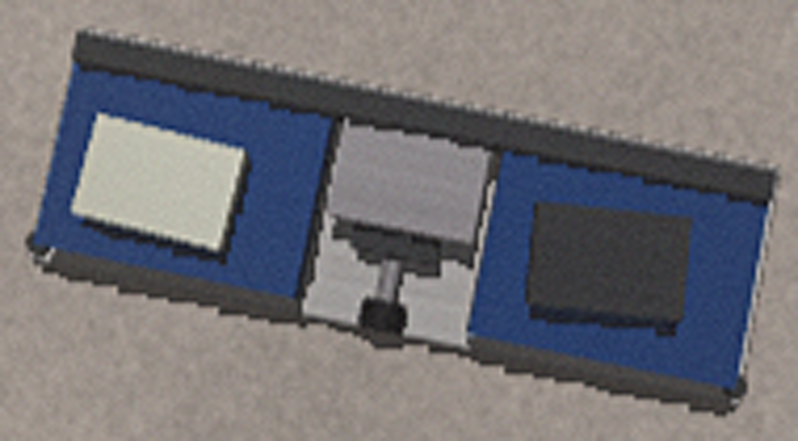

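View pics/scenez.png

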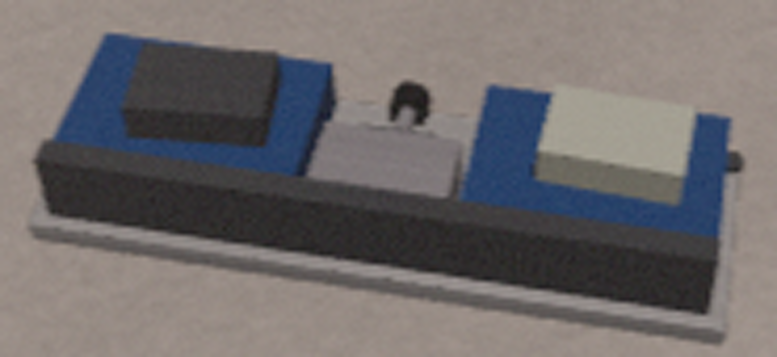

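```bash
cat > fit.py <<'E'
from h import *
from scipy.optimize import least_squares
from scipy.ndimage import map_coordinates
def load(n): return dict(np.load(n,allow_pickle=True))
def cam(c): 
    r,t=Rt(c); return -r.T@t
def T(p,P): # p=(x,y,yaw[,z]) mm,rad
    P=np.atleast_2d(P)/1e3; c,s=np.cos(p[2]),np.sin(p[2])
    z=p[3]/1e3 if len(p)>3 else 0
    return np.c_[p[0]/1e3+c*P[:,0]-s*P[:,1], p[1]/1e3+s*P[:,0]+c*P[:,1], P[:,2]+z]
def edgefit(c,edges,p0,rng=3.0,n=25,iters=6,verbose=True,off0=(0,0)):
    img=cv2.GaussianBlur(c["frame"],(0,0),0.7).astype(float)
    p=np.array(p0,float)
    for it in range(iters):
        rg=rng if it<3 else max(1.5,rng/2)
        obs=[]
        for e in edges:
            A,B=np.array(e[0],float),np.array(e[1],float)
            s=np.linspace(.12,.88,n)[:,None]; P=A+(B-A)*s
            uv=w2p(c,T(p,P)); d=uv[-1]-uv[0]; d/=np.linalg.norm(d); nn=np.array([-d[1],d[0]])
            tt=np.arange(-rg-1,rg+1.01,.25)
            prof=np.zeros((n,len(tt),3))
            for k in range(3):
                q=uv[:,None]+tt[None,:,None]*nn
                prof[:,:,k]=map_coordinates(img[:,:,k],[q[...,1],q[...,0]],order=1)
            # average profile along edge over local windows
            g=np.linalg.norm(prof[:,4:]-prof[:,:-4],axis=2); tc=tt[2:-2]
            g=cv2.blur(g,(1,5))
            for i in range(n):
                j=g[i].argmax()
                if 0<j<len(tc)-1 and g[i,j]>12:
                    w=np.exp(-((tc-tc[j])/.6)**2)*g[i]
                    obs.append((P[i],uv[i]+nn*(w@tc/w.sum()),nn,e[2] if len(e)>2 else 0))
        def res(x): 
            return np.array([ (w2p(c,T(x,o[0]))[0]-o[1])@o[2] for o in obs])
        r=least_squares(res,p,loss="soft_l1",f_scale=.4,x_scale=[1,1,.01]+[1]*(len(p)-3)); p=r.x
    if verbose:
        rr=res(p); ids=np.array([o[3] for o in obs])
        print("fit",p.round(4),"n",len(obs),"rms px",np.sqrt((rr**2).mean()).round(3),{int(k):(rr[ids==k].mean().round(2),int((ids==k).sum())) for k in set(ids)})
    return p
def bededges(view):
    E=[]
    a=lambda A,B:E.append((A,B,len(E)))
    a((32,142,47),(32,-142,47))            #0 fence top back (top view) 
    a((20,142,47),(20,-142,47))            #1 fence top front
    a((-20,30,40),(-20,-30,40)) #2
    a((-20,30,40),(15,30,40))   #3
    a((-20,-30,40),(15,-30,40)) #4
    a((-55,35,40.5),(-55,142,40.5)) #5
    a((-55,-35,40.5),(-55,-142,40.5)) #6
    a((-55,35,40.5),(10,35,40.5)) #7
    a((-55,-35,40.5),(10,-35,40.5)) #8
    a((-55,142,40.5),(15,142,40.5)) #9
    a((-55,-142,40.5),(15,-142,40.5)) #10
    return E
def overlay(c,sets,name,box,f=4.2):
    x0,y0,x1,y1=box
    im=cv2.resize(c["frame"][y0:y1,x0:x1,::-1],None,fx=f,fy=f,interpolation=cv2.INTER_CUBIC)
    for edges,p,col in sets:
        for e in edges:
            q=(w2p(c,T(p,np.array(e[:2],float)))-[x0,y0]+.5)*f-.5
            cv2.line(im,*[tuple(int(round(v)) for v in k) for k in q],col,1)
    cv2.imwrite(name,im)
def blk(h=9):
    C=[(-20,-30,h),(20,-30,h),(20,30,h),(-20,30,h)]
    return [(C[i],C[(i+1)%4],i) for i in range(4)]
E
python3 - <<'E'
from fit import *
W=blk()
for n,box in [("top",(225,185,415,290)),("scene",(220,165,405,250))]:
    c=load(n+"0.npz"); print(n,cam(c).round(3))
    E=bededges(n)
    if n=="top": E=[e for e in E if e[2] in (0,1,2,5,6,7,8,9,10)]
    else: E=[e for e in E if e[2] in (0,1,7,9,10,8,3,4)]
    p=edgefit(c,E,[550,15,-.19],rng=4)
    w=edgefit(c,W,[555,105,-.2,49.5],rng=5)
    d=edgefit(c,W,[521,-65,-.1,49.5],rng=5)
    overlay(c,[(bededges(n),p,(0,255,0)),(W,w,(0,0,255)),(W,d,(0,255,255))],f"pics/{n}_ov.png",box)
E
```

```text
top [0.507 0.001 0.731]
fit [ 5.535817e+02  1.359820e+01 -2.002000e-01] n 201 rms px 0.56 {0: (np.float64(0.06), 25), 1: (np.float64(-1.46), 25), 2: (np.float64(0.08), 25), 5: (np.float64(-0.14), 25), 6: (np.float64(0.15), 25), 7: (np.float64(0.22), 1), 8: (np.float64(0.16), 25), 9: (np.float64(0.02), 25), 10: (np.float64(-0.09), 25)}
fit [ 5.517070e+02  1.101748e+02 -2.469000e-01  5.321500e+01] n 100 rms px 0.057 {0: (np.float64(0.02), 25), 1: (np.float64(-0.02), 25), 2: (np.float64(0.01), 25), 3: (np.float64(-0.02), 25)}
fit [ 5.182216e+02 -6.130270e+01 -1.056000e-01  7.602950e+01] n 100 rms px 0.904 {0: (np.float64(0.37), 25), 1: (np.float64(-1.13), 25), 2: (np.float64(0.39), 25), 3: (np.float64(-1.2), 25)}
scene [1.01  0.032 0.534]
fit [ 5.410662e+02  1.581680e+01 -1.977000e-01] n 148 rms px 0.508 {0: (np.float64(0.03), 25), 1: (np.float64(-0.4), 13), 3: (np.float64(-0.56), 4), 4: (np.float64(0.11), 25), 7: (np.float64(0.17), 25), 8: (np.float64(0.87), 9), 9: (np.float64(-0.18), 22), 10: (np.float64(-0.05), 25)}
fit [ 5.579014e+02  1.098560e+02 -2.439000e-01  5.682130e+01] n 78 rms px 0.127 {0: (np.float64(-0.01), 25), 1: (np.float64(0.01), 25), 2: (np.float64(-0.01), 25), 3: (np.float64(0.15), 3)}
fit [ 5.461969e+02 -5.796590e+01 -1.038000e-01  7.515320e+01] n 100 rms px 0.416 {0: (np.float64(-0.1), 25), 1: (np.float64(0.24), 25), 2: (np.float64(-0.02), 25), 3: (np.float64(0.35), 25)}
```

View pics/top_ov.png

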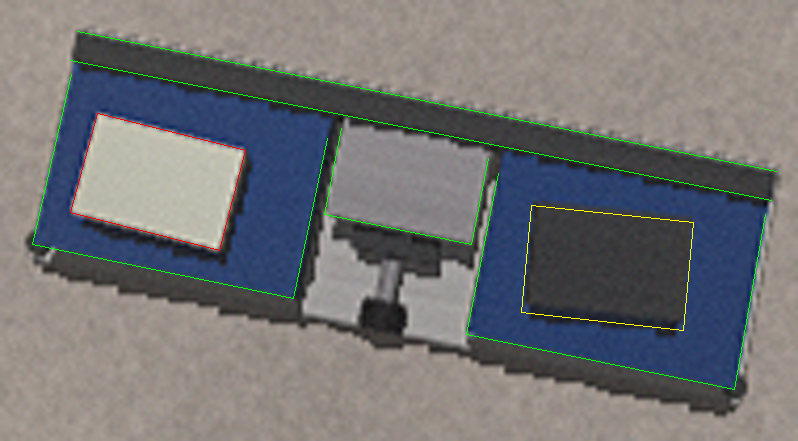

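View pics/scene_ov.png

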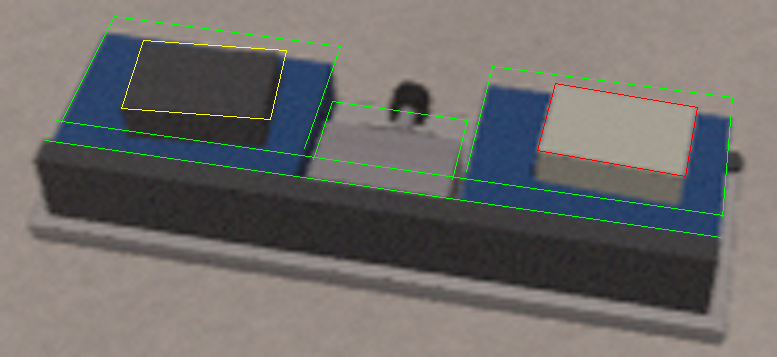

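The top fit matches the picture. The scene fit locked onto the wrong fence edge, so I'll re-seed it and hold heights fixed, then use both views for a height check.

Run:
```python
from fit import *
W=blk(58.5)
Wb=blk(58.5)
B=bededges("")
B[1]=((20,142,40.5),(20,-142,40.5),1)
for n,box in [("top",(225,185,415,290)),("scene",(220,165,405,250))]:
    c=load(n+"0.npz"); 
    if n=="top": E=[e for e in B if e[2] in (0,1,2,5,6,8,9,10)]; p0=[553.6,13.6,-.2]
    else: E=[e for e in bededges("") if e[2] in (1,5,6,9,10,4)]; p0=[553,14,-.2]
    p=edgefit(c,E,p0,rng=2.5)
    p4=edgefit(c,E,[*p,0],rng=2.5)
    w=edgefit(c,W,[555,107,-.24],rng=4)
    w4=edgefit(c,W,[*w,0],rng=3)
    d=edgefit(c,W,[521,-64,-.1],rng=3)
    overlay(c,[(bededges(n),p,(0,255,0)),(W,w,(0,0,255)),(W,d,(0,255,255))],f"pics/{n}_ov2.png",box)
```

```text
fit [ 5.535828e+02  1.358990e+01 -2.003000e-01] n 200 rms px 0.443 {0: (np.float64(0.06), 25), 1: (np.float64(-1.09), 25), 2: (np.float64(0.08), 25), 5: (np.float64(-0.13), 25), 6: (np.float64(0.14), 25), 8: (np.float64(0.16), 25), 9: (np.float64(0.02), 25), 10: (np.float64(-0.08), 25)}
fit [ 5.53582e+02  1.35702e+01 -2.00300e-01 -1.89800e-01] n 200 rms px 0.444 {0: (np.float64(0.07), 25), 1: (np.float64(-1.09), 25), 2: (np.float64(0.09), 25), 5: (np.float64(-0.12), 25), 6: (np.float64(0.13), 25), 8: (np.float64(0.17), 25), 9: (np.float64(0.05), 25), 10: (np.float64(-0.12), 25)}
fit [ 5.519432e+02  1.108021e+02 -2.450000e-01] n 100 rms px 0.112 {0: (np.float64(-0.03), 25), 1: (np.float64(-0.1), 25), 2: (np.float64(-0.03), 25), 3: (np.float64(-0.1), 25)}
fit [ 5.516946e+02  1.101968e+02 -2.457000e-01  3.594400e+00] n 100 rms px 0.06 {0: (np.float64(0.02), 25), 1: (np.float64(-0.02), 25), 2: (np.float64(0.02), 25), 3: (np.float64(-0.03), 25)}
fit [ 5.213837e+02 -6.413540e+01 -1.100000e-01] n 95 rms px 0.322 {0: (np.float64(-0.38), 25), 1: (np.float64(-0.0), 25), 2: (np.float64(-0.4), 2
[... 357 characters left out ...]
64(0.07), 25), 4: (np.float64(-0.08), 25), 5: (np.float64(0.05), 10), 6: (np.float64(-0.08), 25), 9: (np.float64(0.02), 25), 10: (np.float64(0.07), 25)}
fit [ 5.510278e+02  1.110635e+02 -2.478000e-01] n 78 rms px 0.258 {0: (np.float64(-0.28), 25), 1: (np.float64(-0.01), 25), 2: (np.float64(-0.28), 25), 3: (np.float64(-0.08), 3)}
fit [ 5.578130e+02  1.098618e+02 -2.458000e-01  7.228000e+00] n 78 rms px 0.137 {0: (np.float64(-0.01), 25), 1: (np.float64(0.02), 25), 2: (np.float64(-0.01), 25), 3: (np.float64(0.16), 3)}
fit [ 5.200486e+02 -6.322340e+01 -1.315000e-01] n 100 rms px 0.801 {0: (np.float64(-0.95), 25), 1: (np.float64(-0.12), 25), 2: (np.float64(-1.15), 25), 3: (np.float64(-0.16), 25)}
```

View pics/scene_ov2.png

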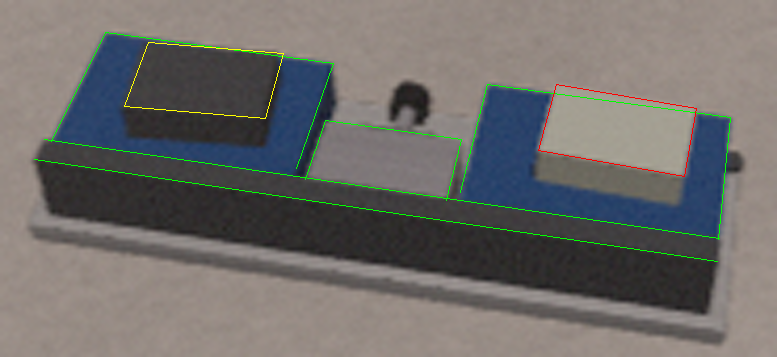

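View pics/top_ov2.png

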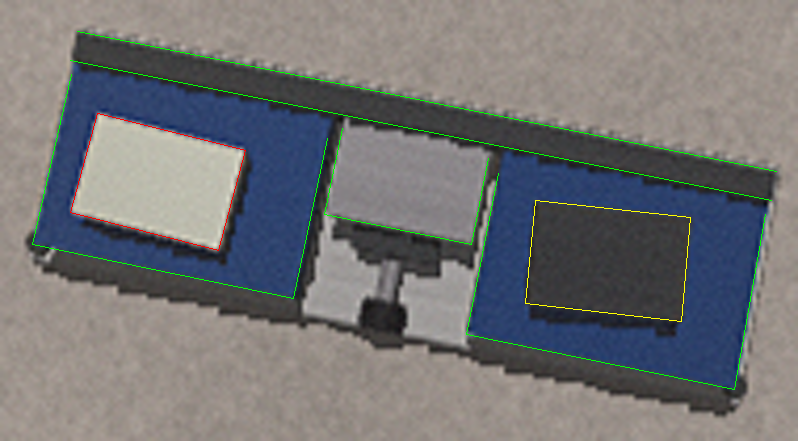

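Run:
```python
from fit import *
B=bededges(""); B[1]=((20,142,40.5),(20,-142,40.5),1)
c=load("top0.npz")
for s in [(2,5,6,8,9,10),(5,6,9,10),(2,3,4),(0,5,6,9,10),(8,3,4,2)]:
    print(s,end=" ");edgefit(c,[e for e in B if e[2] in s],[553.6,13.6,-.2],rng=2)
c=load("scene0.npz")
for s in [(1,5,6,9,10),(0,5,6,9,10),(5,6,9,10),(1,3,4),(1,7,8,3,4)]:
    print(s,end=" ");edgefit(c,[e for e in bededges("") if e[2] in s],[552.7,13,-.2],rng=2)
a,b=np.array([552,111.0]),np.array([553.1,13.3]); th=-.201
Rm=np.array([[np.cos(th),-np.sin(th)],[np.sin(th),np.cos(th)]])
print("white in bed",Rm.T@(a-b),"dark",Rm.T@(np.array([520.7,-63.7])-b))
from scipy.spatial.transform import Rotation as R
print(R.from_quat(manip.get_obs()["ee_rot"]).as_matrix().round(3))
```

```text
(2, 5, 6, 8, 9, 10) fit [ 5.537013e+02  1.356510e+01 -2.006000e-01] n 150 rms px 0.24 {2: (np.float64(-0.01), 25), 5: (np.float64(0.0), 25), 6: (np.float64(0.01), 25), 8: (np.float64(0.22), 25), 9: (np.float64(0.02), 25), 10: (np.float64(-0.1), 25)}
(5, 6, 9, 10) fit [ 5.537091e+02  1.351050e+01 -2.001000e-01] n 100 rms px 0.06 {9: (np.float64(0.04), 25), 10: (np.float64(-0.04), 25), 5: (np.float64(-0.0), 25), 6: (np.float64(-0.0), 25)}
(2, 3, 4) fit [ 5.537063e+02  1.362150e+01 -2.007000e-01] n 75 rms px 0.544 {2: (np.float64(-0.0), 25), 3: (np.float64(0.2), 25), 4: (np.float64(-0.55), 25)}
(0, 5, 6, 9, 10) fit [ 5.537144e+02  1.350240e+01 -2.002000e-01] n 125 rms px 0.101 {0: (np.float64(-0.0), 25), 5: (np.float64(0.0), 25), 6: (np.float64(0.0), 25), 9: (np.float64(0.05), 25), 10: (np.float64(-0.04), 25)}
(8, 3, 4, 2) fit [ 5.537033e+02  1.361260e+01 -2.060000e-01] n 100 rms px 0.542 {8: (np.float64(0.1), 25), 2: (np.float64(-0.0), 25), 3: (np.float64(0.21), 25), 4: (np.float64(-0.55), 25)}
(1, 5, 6, 9, 10) fit [ 5.526768e+02  1.306240e+01 -2.012000e-01] n 110 rms px 0.151 {1: (np.
[... 366 characters left out ...]
it [ 5.524147e+02  1.310910e+01 -2.002000e-01] n 85 rms px 0.157 {9: (np.float64(-0.0), 25), 10: (np.float64(0.0), 25), 5: (np.float64(-0.06), 10), 6: (np.float64(-0.04), 25)}
(1, 3, 4) fit [ 5.528134e+02  1.281340e+01 -2.007000e-01] n 70 rms px 0.233 {1: (np.float64(-0.0), 25), 3: (np.float64(0.05), 20), 4: (np.float64(-0.02), 25)}
(1, 7, 8, 3, 4) fit [ 5.528583e+02  1.315580e+01 -2.046000e-01] n 100 rms px 0.346 {1: (np.float64(0.0), 25), 3: (np.float64(-0.16), 18), 4: (np.float64(-0.22), 25), 7: (np.float64(0.27), 25), 8: (np.float64(0.57), 7)}
white in bed [-20.58359056  95.51343256] dark [-16.37470842 -81.91842848]
[[-0.893  0.449  0.   ]
 [ 0.449  0.893  0.   ]
 [-0.     0.    -1.   ]]
```

```bash
cat > mv.py <<'E'
from h import *
BED=np.array([553.1,13.3]); TH=-0.2005
def st(): return manip.get_obs()
def to(x,y,z,yaw,label=""):
    """needed shift in present tool axes (mm) to (x,y,z mm), turn about tool z to bring tool y along yaw's y axis, plus tilt"""
    o=st(); r=R.from_quat(o["ee_rot"]); p=o["position"]*1e3
    d=r.inv().apply(np.array([x,y,z])-p)
    goal=R.from_matrix(np.array([[-np.cos(yaw),-np.sin(yaw),0],[-np.sin(yaw),np.cos(yaw),0],[0,0,-1.]]).T)
    rv=(r.inv()*goal).as_rotvec()
    print(label,"t",round(o["clock"],2),"pos",p.round(2),"shift",d.round(2),"|",np.linalg.norm(d).round(1),"turn",rv.round(4),"F",o["ft_force"].round(2),"grip",round(o["grip_width"]*85.4,2))
def bed2w(x,y): 
    c,s=np.cos(TH),np.sin(TH); return BED[0]+c*x-s*y, BED[1]+s*x+c*y
def w2bed(P):
    d=np.array(P[:2])-BED; c,s=np.cos(TH),np.sin(TH); return np.array([c*d[0]+s*d[1],-s*d[0]+c*d[1]])
def show():
    o=st(); p=o["position"]*1e3; m=R.from_quat(o["ee_rot"]).as_matrix(); f=o["ft_force"]; c,s=np.cos(TH),np.sin(TH)
    print("t",round(o["clock"],2),"bed xy",w2bed(p).round(2),"z",p[2].round(2),"yaw-TH",round(np.arctan2(-m[0,1],m[1,1])-TH,4),"tilt",m[:2,2].round(4),"Fbed",np.round([c*f[0]+s*f[1],-s*f[0]+c*f[1],f[2]],2),"torq",o["torque"].round(2),"grip",round(o["grip_width"]*85.4,2))
E
python3 -c "
from mv import *
to(551.5,111,120,-.246)"
```

```text
t 0.7 pos [280.71 558.45 239.36] shift [-442.9  -278.18  119.33] | 536.5 turn [ 1.000e-04  0.000e+00 -2.198e-01] F [ 0.2   0.12 -0.13] grip 85.41
```

>>> {"fn": "arm_command", "kwargs": {
  "targets": "-44.3 -27.8 0 0 0 0; -44.3 -27.8 0 0 0 0; -44.3 -27.8 0 0 0 0; -44.3 -27.8 0 0 0 0; -44.3 -27.8 0 0 0 0",
  "grip": 85.4
}}

```text
clock: 1.32
position: [0.4169, 0.3332, 0.2396]
ee_rot: [0.231, 0.973, 0.0, 0.0]
ft_force: [0.8, 0.2, -0.4]
grip_width: 1.003
```

>>> {"fn": "arm_command", "kwargs": {
  "targets": "-44.3 -27.8 0 0 0 0; -44.3 -27.8 0 0 0 0; -44.3 -27.8 0 0 0 0; -44.3 -27.8 0 0 0 0; -44.3 -27.8 20 0 0 0"
}}

```text
clock: 1.95
position: [0.5533, 0.1099, 0.2207]
ee_rot: [0.231, 0.973, 0.001, 0.001]
ft_force: [-0.2, 0.9, -0.7]
grip_width: 1.003
```

>>> {"fn": "arm_command", "kwargs": {
  "targets": "0 0 50 0 0 -0.11; 0 0 30 0 0 -0.11; 0 0 0 0 0 0"
}}

```text
clock: 2.33
position: [0.5503, 0.1107, 0.1374]
ee_rot: [0.123, 0.992, -0.001, -0.002]
ft_force: [0.1, 0.2, -0.5]
grip_width: 0.996
```

```bash
python3 -c "
from mv import *
to(551.5,111,120,-.246);show()"
```

```text
t 2.33 pos [550.27 110.7  137.45] shift [-1.18  0.63 17.44] | 17.5 turn [-0.0022 -0.0035 -0.0005] F [ 0.07  0.21 -0.49] grip 85.05
t 2.33 bed xy [-22.17  94.89] z 137.45 yaw-TH -0.046 tilt [-0.0039 -0.0012] Fbed [ 0.03  0.22 -0.49] torq [-0.03  0.    0.01] grip 85.05
```

>>> {"fn": "arm_command", "kwargs": {
  "targets": "-1.2 0.6 35 0 0 0; 0 0 0 0 0 0; 0 0 0 0 0 0",
  "grip": 72,
  "squeeze": 20
}}

```text
clock: 2.7
position: [0.5539, 0.1117, 0.1063]
ee_rot: [0.123, 0.992, 0.0, 0.001]
ft_force: [-1.1, 0.1, 0.9]
grip_width: 0.84
```

Run:
```python
from mv import *
show()
for n,b in [("scene",(290,80,450,230)),("top",(190,160,350,290))]:
    c=manip.camera(n); x0,y0,x1,y1=b
    cv2.imwrite(f"pics/{n}1.png",cv2.resize(c["frame"][y0:y1,x0:x1,::-1],None,fx=4,fy=4,interpolation=cv2.INTER_CUBIC))
show()
```

```text
t 2.7 bed xy [-18.82  96.55] z 106.31 yaw-TH -0.0464 tilt [0.002  0.0007] Fbed [-1.11 -0.11  0.86] torq [-0.03 -0.01  0.02] grip 71.77
t 2.8 bed xy [-18.76  96.59] z 106.27 yaw-TH -0.0459 tilt [0.0025 0.001 ] Fbed [0.49 0.45 0.37] torq [-0.02 -0.   -0.05] grip 72.01
```

View pics/scene1.png

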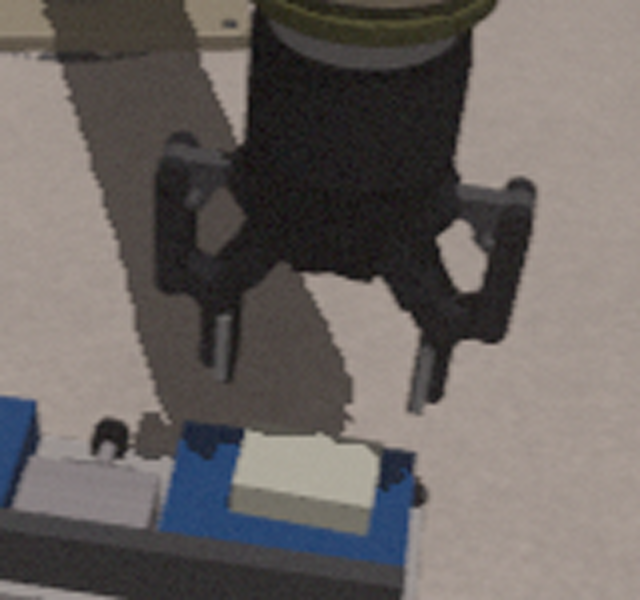

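View pics/top1.png

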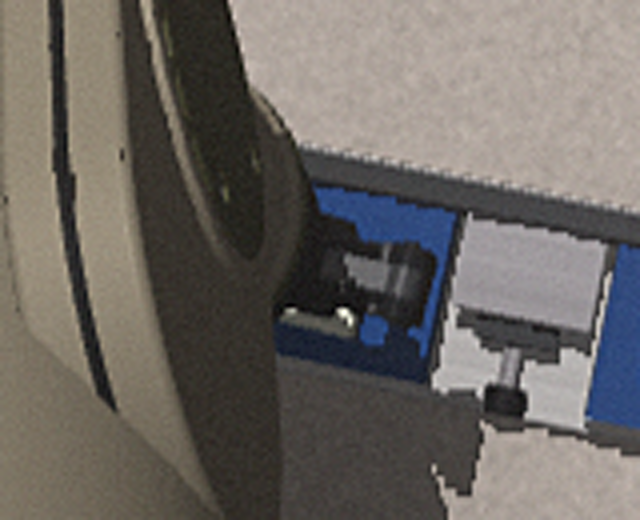

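Run:
```python
from mv import *
c=dict(np.load("scene0.npz",allow_pickle=True))
yaw=-.2465; o=manip.get_obs()["position"]
ex=np.array([np.cos(yaw),np.sin(yaw),0]); ey=np.array([-np.sin(yaw),np.cos(yaw),0])
for sgn,uv in [(-1,(345.5,174.8)),(1,(393.6,182.6))]:
    for z in (90,94,98,102,106):
        P=o+ex*.011+ey*sgn*.036; P[2]=z/1e3
        print(sgn,z,w2p(c,P).round(1),uv)
```

```text
-1 90 [[346.5 184.4]] (345.5, 174.8)
-1 94 [[346.6 182.6]] (345.5, 174.8)
-1 98 [[346.7 180.9]] (345.5, 174.8)
-1 102 [[346.8 179.2]] (345.5, 174.8)
-1 106 [[346.9 177.4]] (345.5, 174.8)
1 90 [[389.5 191.6]] (393.6, 182.6)
1 94 [[389.8 189.9]] (393.6, 182.6)
1 98 [[390.1 188.1]] (393.6, 182.6)
1 102 [[390.5 186.4]] (393.6, 182.6)
1 106 [[390.8 184.6]] (393.6, 182.6)
```

>>> {"fn": "arm_command", "kwargs": {
  "targets": "1.5 -1 20 0 0 0; 0 0 20 0 0 0; 0 0 0 0 0 0; 0 0 0 0 0 0",
  "grip": 67
}}

```text
clock: 3.3
position: [0.552, 0.111, 0.0657]
ee_rot: [0.123, 0.992, 0.0, 0.001]
ft_force: [-0.3, 0.1, 0.4]
grip_width: 0.782
```

Run:
```python
from mv import *
show()
for n,b in [("scene",(320,110,430,230))]:
    c=manip.camera(n); x0,y0,x1,y1=b
    cv2.imwrite(f"pics/{n}2.png",cv2.resize(c["frame"][y0:y1,x0:x1,::-1],None,fx=5,fy=5,interpolation=cv2.INTER_CUBIC))
show()
```

```text
t 3.3 bed xy [-20.49  95.49] z 65.67 yaw-TH -0.0455 tilt [0.0016 0.0006] Fbed [-0.34  0.07  0.39] torq [ 0.01 -0.03 -0.01] grip 66.79
t 3.35 bed xy [-20.44  95.56] z 65.7 yaw-TH -0.0454 tilt [0.0019 0.0007] Fbed [ 0.37 -0.4  -0.03] torq [ 0.03  0.04 -0.03] grip 67.01
```

View pics/scene2.png

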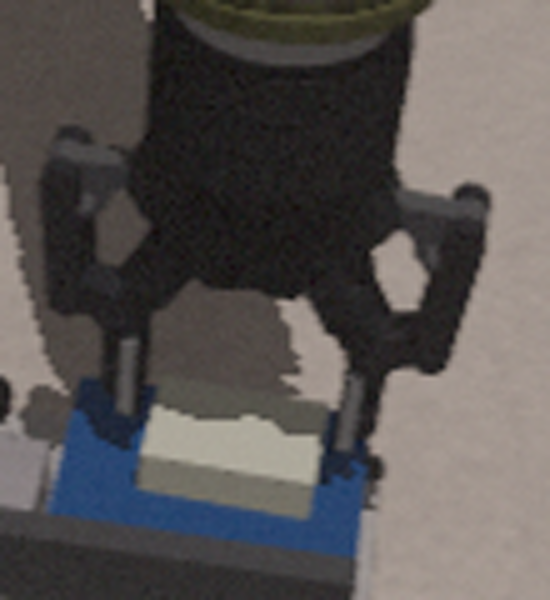

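The fingers straddle the block evenly in the scene view (pad tips near (127,415) and (347,455), block between them). I'll descend gently and watch the force.

>>> {"fn": "arm_command", "kwargs": {
  "targets": "0 0 7 0 0 0; 0 0 6 0 0 0; 0 0 0 0 0 0"
}}

```text
clock: 3.72
position: [0.5508, 0.1107, 0.0507]
ee_rot: [0.123, 0.992, -0.0, -0.001]
ft_force: [-0.0, -0.5, -1.0]
grip_width: 0.784
```

>>> {"fn": "arm_command", "kwargs": {
  "targets": "0 0 2 0 0 0; 0 0 0 0 0 0"
}}

```text
clock: 3.98
position: [0.5513, 0.1107, 0.0492]
ee_rot: [0.123, 0.992, 0.0, -0.0]
ft_force: [-0.2, 0.1, 0.5]
grip_width: 0.784
```

Run:
```python
from mv import *
show()
for n,b in [("scene",(320,110,430,230))]:
    c=manip.camera(n); x0,y0,x1,y1=b
    cv2.imwrite(f"pics/{n}3.png",cv2.resize(c["frame"][y0:y1,x0:x1,::-1],None,fx=5,fy=5,interpolation=cv2.INTER_CUBIC))
show()
```

```text
t 3.98 bed xy [-21.22  95.12] z 49.24 yaw-TH -0.0454 tilt [-0.0001  0.    ] Fbed [-0.25  0.09  0.53] torq [ 0.02 -0.02  0.  ] grip 66.93
t 4.03 bed xy [-21.19  95.16] z 49.33 yaw-TH -0.0453 tilt [0.     0.0001] Fbed [-0.76 -0.31  0.72] torq [-0.01 -0.02 -0.02] grip 66.84
```

View pics/scene3.png

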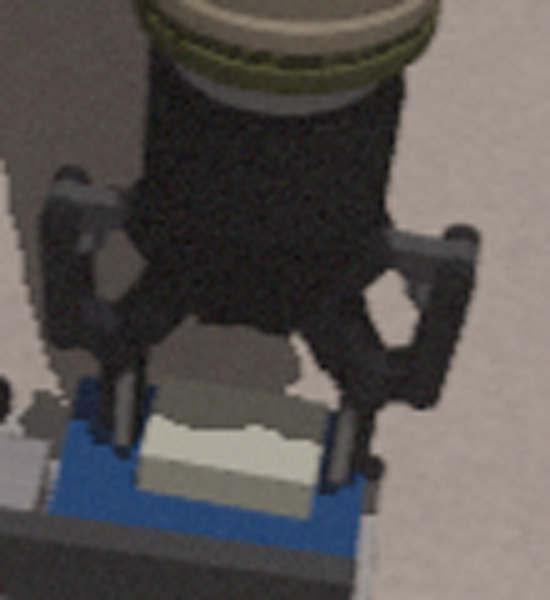

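Run:
```python
from mv import *
c=dict(np.load("scene0.npz",allow_pickle=True))
yaw=-.246; o=manip.get_obs()["position"]
ex=np.array([np.cos(yaw),np.sin(yaw),0]); ey=np.array([-np.sin(yaw),np.cos(yaw),0])
for sgn,uv in [(-1,(344.4,201)),(1,(387,208.4))]:
    for z in (41,44,47,50,53,56):
        P=o+ex*.011+ey*sgn*.0335; P[2]=z/1e3
        print(sgn,z,w2p(c,P).round(1),uv)
```

```text
-1 41 [[346.1 203.4]] (344.4, 201)
-1 44 [[346.2 202.2]] (344.4, 201)
-1 47 [[346.2 201. ]] (344.4, 201)
-1 50 [[346.3 199.9]] (344.4, 201)
-1 53 [[346.4 198.7]] (344.4, 201)
-1 56 [[346.5 197.5]] (344.4, 201)
1 41 [[383.8 210. ]] (387, 208.4)
1 44 [[384.  208.8]] (387, 208.4)
1 47 [[384.2 207.7]] (387, 208.4)
1 50 [[384.4 206.5]] (387, 208.4)
1 53 [[384.6 205.3]] (387, 208.4)
1 56 [[384.8 204.2]] (387, 208.4)
```

>>> {"fn": "arm_command", "kwargs": {
  "targets": "0 0 0 0 0 0; 0 0 0 0 0 0; 0 0 0 0 0 0; 0 0 0 0 0 0",
  "grip": 55,
  "squeeze": 20
}}

```text
clock: 4.53
position: [0.5515, 0.1109, 0.0496]
ee_rot: [0.123, 0.992, 0.0, 0.0]
ft_force: [-0.9, 0.8, 3.8]
grip_width: 0.702
```

Run:
```python
from mv import *
show()
for n,b in [("scene",(320,110,430,230))]:
    c=manip.camera(n); x0,y0,x1,y1=b
    cv2.imwrite(f"pics/{n}4.png",cv2.resize(c["frame"][y0:y1,x0:x1,::-1],None,fx=5,fy=5,interpolation=cv2.INTER_CUBIC))
show()
```

```text
t 4.53 bed xy [-21.04  95.28] z 49.55 yaw-TH -0.0453 tilt [0.0004 0.0003] Fbed [-1.01  0.58  3.78] torq [ 0.1   0.04 -0.02] grip 59.95
t 4.58 bed xy [-21.03  95.29] z 49.54 yaw-TH -0.0453 tilt [0.0005 0.0003] Fbed [0.4  1.24 4.06] torq [ 0.1   0.13 -0.01] grip 59.39
```

View pics/scene4.png

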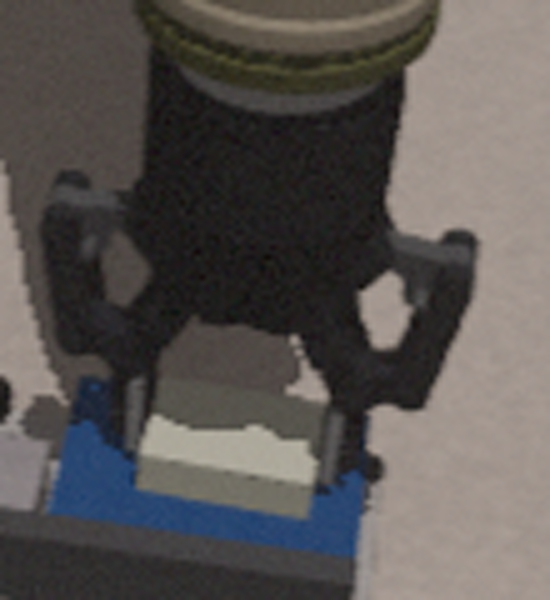

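>>> {"fn": "arm_command", "kwargs": {
  "targets": "0 0 0 0 0 -0.023; 0 0 0 0 0 -0.022; -6 0 0 0 0 0; -6 0 0 0 0 0; 0 0 0 0 0 0"
}}

```text
clock: 5.2
position: [0.5625, 0.109, 0.0495]
ee_rot: [0.1, 0.995, 0.0, -0.001]
ft_force: [-4.5, 0.9, 9.0]
grip_width: 0.701
```

```bash
python3 -c "
from mv import *
show()"
```

```text
t 5.2 bed xy [-9.82 95.64] z 49.51 yaw-TH 0.0011 tilt [-0.0015  0.0007] Fbed [-4.59  0.03  8.98] torq [ 0.28  0.99 -0.01] grip 59.82
```

>>> {"fn": "arm_command", "kwargs": {
  "targets": "-4 0 0 0 0 0; -3 0 0 0 0 0; 0 0 0 0 0 0"
}}

```text
clock: 5.58
position: [0.5689, 0.1078, 0.0495]
ee_rot: [0.099, 0.995, 0.0, -0.001]
ft_force: [-8.1, 0.9, 11.9]
grip_width: 0.696
```

```bash
python3 -c "
from mv import *
show()"
```

```text
t 5.58 bed xy [-3.33 95.74] z 49.52 yaw-TH 0.0013 tilt [-0.0023  0.0008] Fbed [-8.09 -0.69 11.89] torq [ 0.35  1.56 -0.04] grip 59.46
```

>>> {"fn": "arm_command", "kwargs": {
  "targets": "-1 0 0 0 0 0; 0 0 0 0 0 0"
}}

```text
clock: 5.82
position: [0.5695, 0.1077, 0.0495]
ee_rot: [0.099, 0.995, 0.0, -0.002]
ft_force: [-8.9, 1.8, 13.6]
grip_width: 0.694
```

```bash
python3 -c "
from mv import *
show()"
```

```text
t 5.83 bed xy [-2.73 95.73] z 49.5 yaw-TH 0.0014 tilt [-0.003   0.0009] Fbed [-9.09  0.03 13.63] torq [ 0.41  1.9  -0.05] grip 59.29
```

>>> {"fn": "arm_command", "kwargs": {
  "targets": "0 0 -0.15 0 0 0; 0 0 0 0 0 0"
}}

```text
clock: 6.08
position: [0.5695, 0.1076, 0.0495]
ee_rot: [0.099, 0.995, 0.0, -0.001]
ft_force: [-7.6, 1.9, 10.4]
grip_width: 0.7
```

```bash
python3 -c "
from mv import *
show()"
```

```text
t 6.08 bed xy [-2.68 95.67] z 49.52 yaw-TH 0.0013 tilt [-0.0028  0.0008] Fbed [-7.79  0.31 10.43] torq [ 0.39  1.67 -0.04] grip 59.75
```

>>> {"fn": "arm_command", "kwargs": {
  "targets": "0 0 0 0 0 0; 0 0 0 0 0 0"
}}

```text
clock: 6.32
position: [0.5695, 0.1077, 0.0495]
ee_rot: [0.099, 0.995, 0.0, -0.001]
ft_force: [-9.2, 1.8, 11.0]
grip_width: 0.695
```

```bash
python3 -c "
from mv import *
show()"
```

```text
t 6.33 bed xy [-2.71 95.74] z 49.52 yaw-TH 0.0014 tilt [-0.0028  0.0008] Fbed [-9.38 -0.11 10.98] torq [0.42 1.64 0.06] grip 59.38
```

Run:
```python
from mv import *
for n,b in [("scene",(300,140,420,240))]:
    c=manip.camera(n); x0,y0,x1,y1=b
    cv2.imwrite(f"pics/{n}5.png",cv2.resize(c["frame"][y0:y1,x0:x1,::-1],None,fx=6,fy=6,interpolation=cv2.INTER_CUBIC))
```

```text
(no output)
```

View pics/scene5.png

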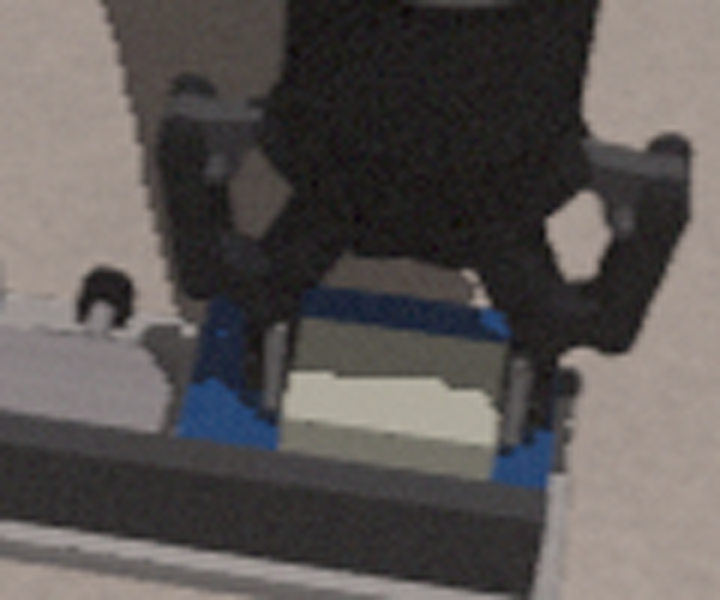

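Run:
```python
from fit import *
c=manip.camera("scene")
B=bededges("")
for z0 in (0,):
    pb=edgefit(c,[e for e in B if e[2] in (1,10,6)],[552.7,13.0,-.2012],rng=2)
    W=blk(58.5)
    print("block front edge")
    th=-.2007; s=np.sin(th); co=np.cos(th)
    for bx in (-4,-2,0):
        p0=[552.7+co*bx-s*95.6,13.0+s*bx+co*95.6,-.2]
        w=edgefit(c,[W[1],W[0],W[2]],p0,rng=3)
        d=w[:2]-np.array([552.7,13.0]); print(bx,"->bed",co*d[0]+s*d[1],-s*d[0]+co*d[1],w[2]+.2012)
```

```text
fit [ 5.526986e+02  1.304650e+01 -2.020000e-01] n 75 rms px 0.143 {1: (np.float64(0.04), 25), 10: (np.float64(-0.0), 25), 6: (np.float64(-0.07), 25)}
block front edge
fit [ 5.690068e+02  1.063387e+02 -1.702000e-01] n 75 rms px 0.612 {0: (np.float64(-0.15), 25), 1: (np.float64(0.01), 25), 2: (np.float64(0.12), 25)}
-4 ->bed -2.6280807555222285 94.7159835469871 0.030964747063698173
fit [ 5.689774e+02  1.063024e+02 -1.681000e-01] n 75 rms px 0.608 {0: (np.float64(-0.09), 25), 1: (np.float64(0.0), 25), 2: (np.float64(0.1), 25)}
-2 ->bed -2.6496298835318814 94.67459389854287 0.03314453893701433
fit [ 5.690129e+02  1.063716e+02 -1.718000e-01] n 75 rms px 0.615 {0: (np.float64(-0.17), 25), 1: (np.float64(0.01), 25), 2: (np.float64(0.12), 25)}
0 ->bed -2.628706841689075 94.74942061551731 0.029351311078031656
```

>>> {"fn": "arm_command", "kwargs": {
  "targets": "-1 0 -0.1 0 0 0; -1 0 0 0 0 0; 0 0 0 0 0 0"
}}

```text
clock: 6.8
position: [0.5717, 0.1072, 0.0495]
ee_rot: [0.099, 0.995, 0.0, -0.001]
ft_force: [-7.3, 1.2, 8.6]
grip_width: 0.697
```

```bash
python3 -c "
from mv import *
show()"
```

```text
t 6.8 bed xy [-0.44 95.69] z 49.53 yaw-TH 0.0013 tilt [-0.0024  0.0007] Fbed [-7.36 -0.24  8.63] torq [0.45 1.3  0.03] grip 59.49
```

>>> {"fn": "arm_command", "kwargs": {
  "targets": "-0.7 0 0 0 0 0; 0 0 0 0 0 0"
}}

```text
clock: 7.05
position: [0.5722, 0.107, 0.0495]
ee_rot: [0.099, 0.995, 0.0, -0.001]
ft_force: [-7.1, 1.7, 10.5]
grip_width: 0.699
```

```bash
python3 -c "
from mv import *
show()"
```

```text
t 7.05 bed xy [4.000e-02 9.561e+01] z 49.51 yaw-TH 0.0013 tilt [-0.0029  0.0007] Fbed [-7.32  0.26 10.49] torq [0.45 1.62 0.04] grip 59.72
```

>>> {"fn": "arm_command", "kwargs": {
  "targets": "-0.7 0 0 0 0 0; 0 0 0 0 0 0"
}}

```text
clock: 7.3
position: [0.5722, 0.107, 0.0495]
ee_rot: [0.099, 0.995, 0.0, -0.002]
ft_force: [-9.9, 1.0, 13.7]
grip_width: 0.695
```

```bash
python3 -c "
from mv import *
show()"
```

```text
t 7.3 bed xy [5.000e-02 9.564e+01] z 49.51 yaw-TH 0.0014 tilt [-0.0043  0.0008] Fbed [-9.9  -1.02 13.7 ] torq [ 0.43  2.32 -0.08] grip 59.31
```

>>> {"fn": "arm_command", "kwargs": {
  "targets": "0 -3 0 0 0 0; 0 -5 0 0 0 0; 0 -5 0 0 0 0; 0 0 0 0 0 0"
}}

```text
clock: 7.8
position: [0.5701, 0.097, 0.0496]
ee_rot: [0.098, 0.995, 0.002, -0.001]
ft_force: [-7.9, 10.3, 8.0]
grip_width: 0.698
```

Run:
```python
from mv import *
show()
for n,b in [("scene",(300,140,420,240))]:
    c=manip.camera(n); x0,y0,x1,y1=b
    cv2.imwrite(f"pics/{n}6.png",cv2.resize(c["frame"][y0:y1,x0:x1,::-1],None,fx=6,fy=6,interpolation=cv2.INTER_CUBIC))
```

```text
t 7.8 bed xy [3.000e-02 8.538e+01] z 49.55 yaw-TH 0.0034 tilt [-0.0026  0.0037] Fbed [-9.81  8.5   8.05] torq [ 1.94  1.46 -0.02] grip 59.59
```

View pics/scene6.png

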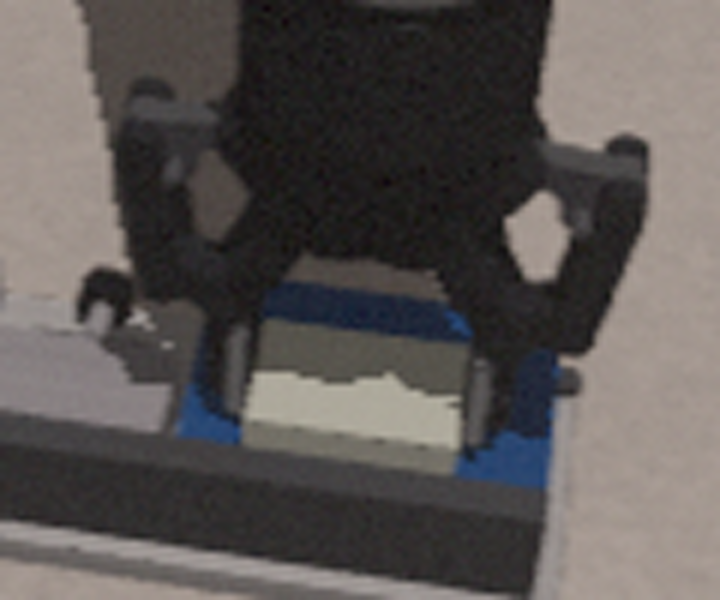

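The block's visible front face is now about 27 px tall, which is what fence contact should look like. Continuing the slide.

>>> {"fn": "arm_command", "kwargs": {
  "targets": "0 -6 0 0 0 0; 0 -6 0 0 0 0; 0 -6 0 0 0 0; 0 -6 0 0 0 0; 0 -6 0 0 0 0"
}}

```text
clock: 8.48
position: [0.5643, 0.0683, 0.0496]
ee_rot: [0.098, 0.995, 0.002, -0.001]
ft_force: [-7.1, 13.5, 8.0]
grip_width: 0.694
```

```bash
python3 -c "
from mv import *
show()"
```

```text
t 8.47 bed xy [5.000e-02 5.617e+01] z 49.57 yaw-TH 0.0042 tilt [-0.0023  0.0046] Fbed [-9.67 11.81  7.99] torq [ 2.71  1.47 -0.06] grip 59.28
```

>>> {"fn": "arm_command", "kwargs": {
  "targets": "0 -6 0 0 0 0; 0 -6 0 0 0 0; 0 -6 0 0 0 0; 0 -6 0 0 0 0; 0 0 0 0 0 0"
}}

```text
clock: 9.1
position: [0.5594, 0.044, 0.0495]
ee_rot: [0.099, 0.995, 0.002, -0.002]
ft_force: [-8.2, 10.7, 9.9]
grip_width: 0.695
```

```bash
python3 -c "
from mv import *
show()"
```

```text
t 9.1 bed xy [ 0.06 31.32] z 49.47 yaw-TH 0.0031 tilt [-0.0029  0.004 ] Fbed [-10.18   8.86   9.86] torq [ 2.35  1.65 -0.06] grip 59.35
```

>>> {"fn": "arm_command", "kwargs": {
  "targets": "0 -6 0 0 0 0; 0 -6 0 0 0 0; 0 -6 0 0 0 0; 0 -3 0 0 0 0; 0 0 0 0 0 0"
}}

```text
clock: 9.72
position: [0.5552, 0.0235, 0.0494]
ee_rot: [0.099, 0.995, 0.002, -0.002]
ft_force: [-8.2, 10.8, 9.5]
grip_width: 0.697
```

Run:
```python
from mv import *
show()
c=manip.camera("scene"); x0,y0,x1,y1=(260,140,400,240)
cv2.imwrite(f"pics/scene7.png",cv2.resize(c["frame"][y0:y1,x0:x1,::-1],None,fx=5.5,fy=5.5,interpolation=cv2.INTER_CUBIC))
```

```text
t 9.72 bed xy [ 0.07 10.4 ] z 49.38 yaw-TH 0.003 tilt [-0.003   0.0041] Fbed [-10.2    8.92   9.49] torq [ 2.71  1.49 -0.05] grip 59.55
```

View pics/scene7.png

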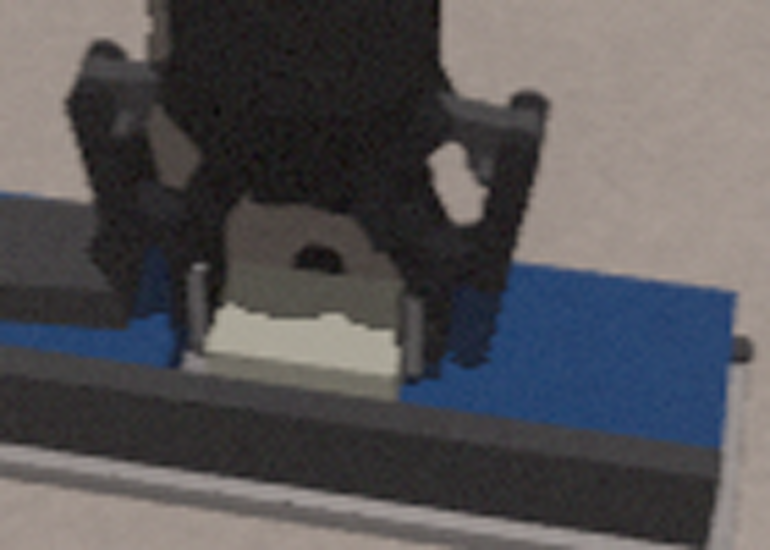

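>>> {"fn": "arm_command", "kwargs": {
  "targets": "0 -4 0 0 0 0; 0 -3 0 0 0 0; 0 0 0 0 0 0"
}}

```text
clock: 10.15
position: [0.5537, 0.016, 0.0491]
ee_rot: [0.099, 0.995, 0.001, -0.002]
ft_force: [-6.8, 9.7, 5.6]
grip_width: 0.693
```

```bash
python3 -c "
from mv import *
show()"
```

```text
t 10.15 bed xy [0.03 2.78] z 49.05 yaw-TH 0.0029 tilt [-0.0034  0.0031] Fbed [-8.57  8.17  5.62] torq [ 1.86  1.37 -0.03] grip 59.17
```

>>> {"fn": "arm_command", "kwargs": {
  "targets": "0 -2 0.2 0 0 0; 0 -0.6 0 0 0 0; 0 0 0 0 0 0; 0 0 0 0 0 0"
}}

```text
clock: 10.65
position: [0.5534, 0.0145, 0.0491]
ee_rot: [0.098, 0.995, 0.002, -0.002]
ft_force: [-7.5, 13.5, 7.8]
grip_width: 0.695
```

Run:
```python
from mv import *
show()
for n,b in [("scene",(240,140,390,250)),("top",(230,170,420,300))]:
    c=manip.camera(n); x0,y0,x1,y1=b; np.savez(n+"8.npz",**c)
    cv2.imwrite(f"pics/{n}8.png",cv2.resize(c["frame"][y0:y1,x0:x1,::-1],None,fx=4.2,fy=4.2,interpolation=cv2.INTER_CUBIC))
```

```text
t 10.65 bed xy [0.02 1.18] z 49.05 yaw-TH 0.0037 tilt [-0.0031  0.004 ] Fbed [-10.06  11.72   7.84] torq [ 2.5   1.46 -0.05] grip 59.34
```

View pics/scene8.png

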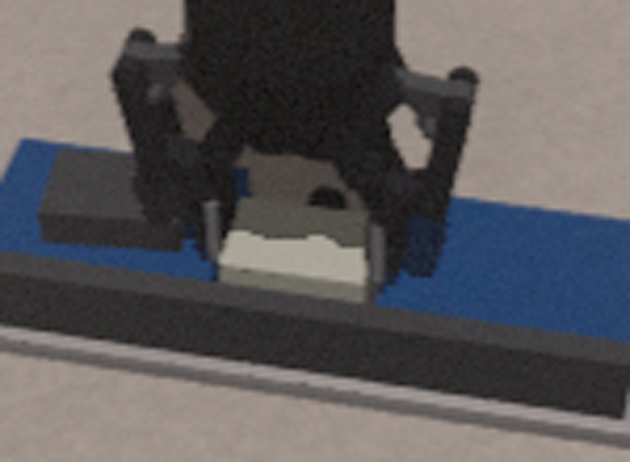

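View pics/top8.png

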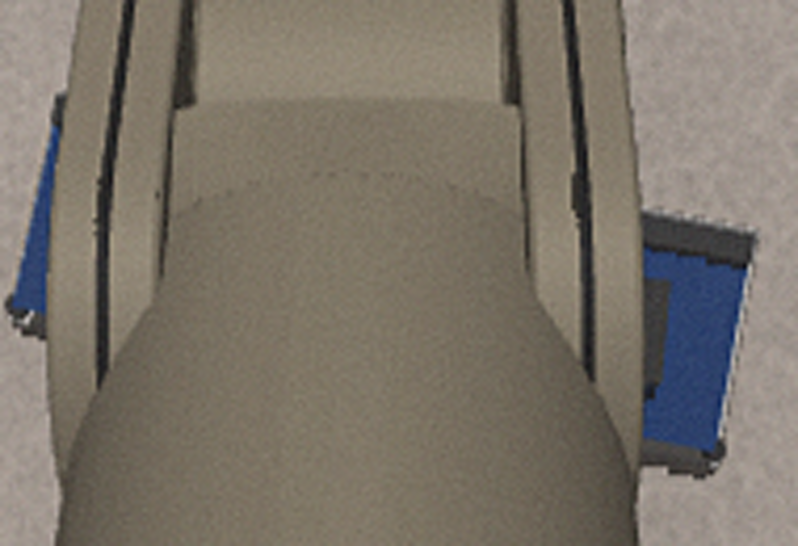

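>>> {"fn": "arm_command", "kwargs": {
  "targets": "0 -0.8 0 0 0 0; 0 0 0 0 0 0; 0 0 0 0 0 0"
}}

```text
clock: 11.12
position: [0.5532, 0.0137, 0.0491]
ee_rot: [0.098, 0.995, 0.002, -0.002]
ft_force: [-7.0, 12.1, 7.9]
grip_width: 0.694
```

```bash
python3 -c "
from mv import *
show()"
```

```text
t 11.12 bed xy [0.03 0.45] z 49.07 yaw-TH 0.0038 tilt [-0.0031  0.0041] Fbed [-9.31 10.47  7.93] torq [ 2.52  1.46 -0.01] grip 59.25
```

>>> {"fn": "arm_command", "kwargs": {
  "targets": "0 -0.5 0 0 0 0; 0 0 0 0 0 0; 0 0 0 0 0 0"
}}

```text
clock: 11.5
position: [0.5531, 0.0133, 0.0491]
ee_rot: [0.098, 0.995, 0.002, -0.002]
ft_force: [-6.5, 12.5, 8.2]
grip_width: 0.694
```

```bash
python3 -c "
from mv import *
show()"
```

```text
t 11.5 bed xy [ 0.04 -0.02] z 49.08 yaw-TH 0.0038 tilt [-0.003   0.0041] Fbed [-8.82 10.95  8.24] torq [ 2.58  1.44 -0.1 ] grip 59.26
```

>>> {"fn": "arm_command", "kwargs": {
  "targets": "0.6 0.6 0 0 0 0; 0 0 0 0 0 0; 0 0 0 0 0 0"
}}

```text
clock: 11.88
position: [0.5531, 0.0133, 0.0491]
ee_rot: [0.098, 0.995, 0.002, -0.001]
ft_force: [-5.0, 10.5, 5.3]
grip_width: 0.698
```

```bash
python3 -c "
from mv import *
show()"
```

```text
t 11.88 bed xy [0.   0.03] z 49.07 yaw-TH 0.0034 tilt [-0.002   0.0034] Fbed [-6.95  9.29  5.34] torq [2.18 0.85 0.07] grip 59.58
```

>>> {"fn": "arm_command", "kwargs": {
  "targets": "0.7 1.2 0.1 0 0 0; 0.4 1 0.1 0 0 0; 0 0 0 0 0 0; 0 0 0 0 0 0"
}}

```text
clock: 12.38
position: [0.5531, 0.0133, 0.049]
ee_rot: [0.1, 0.995, 0.001, -0.0]
ft_force: [-2.5, 6.1, 3.2]
grip_width: 0.698
```

```bash
python3 -c "
from mv import *
show()"
```

```text
t 12.38 bed xy [0.02 0.05] z 49.04 yaw-TH 0.0008 tilt [-0.0006  0.0012] Fbed [-3.69  5.5   3.15] torq [1.17 0.38 0.02] grip 59.58
```

>>> {"fn": "arm_command", "kwargs": {
  "targets": "0.3 1.2 0.1 0 0 0; 0.2 1 0 0 0 0; 0 0 0 0 0 0; 0 0 0 0 0 0"
}}

```text
clock: 12.88
position: [0.5532, 0.0134, 0.0491]
ee_rot: [0.101, 0.995, -0.0, -0.0]
ft_force: [-2.1, -1.2, 6.4]
grip_width: 0.697
```

```bash
python3 -c "
from mv import *
show()"
```

```text
t 12.88 bed xy [0.02 0.13] z 49.06 yaw-TH -0.001 tilt [-0.0004 -0.0009] Fbed [-1.85 -1.58  6.41] torq [0.04 0.46 0.07] grip 59.49
```

Unloaded. Now I'll open slightly and lift straight up.

>>> {"fn": "arm_command", "kwargs": {
  "targets": "0 0 0 0 0 0; 0 0 0 0 0 0; 0 0 0 0 0 0; 0 0 0 0 0 0",
  "grip": 64
}}

```text
clock: 13.38
position: [0.5533, 0.0145, 0.049]
ee_rot: [0.1, 0.995, -0.0, -0.0]
ft_force: [-0.5, -0.4, -0.6]
grip_width: 0.752
```

```bash
python3 -c "
from mv import *
show()"
```

```text
t 13.38 bed xy [-0.09  1.21] z 48.97 yaw-TH -0.0003 tilt [-0.0001 -0.    ] Fbed [-0.39 -0.48 -0.6 ] torq [ 0.02 -0.04 -0.01] grip 64.24
```

>>> {"fn": "arm_command", "kwargs": {
  "targets": "0 0 -3 0 0 0; 0 0 -8 0 0 0; 0 0 -30 0 0 0; 0 0 -50 0 0 0; 0 0 -50 0 0 0"
}}

```text
clock: 14.0
position: [0.5531, 0.0144, 0.1921]
ee_rot: [0.1, 0.995, 0.0, 0.0]
ft_force: [1.4, 0.0, -0.2]
grip_width: 0.748
```

>>> {"fn": "arm_command", "kwargs": {
  "targets": "50 0 0 0 0 0; 50 0 0 0 0 0; 45 0 0 0 0 0; 0 0 0 0 0 0"
}}

```text
clock: 14.5
position: [0.4092, 0.044, 0.1907]
ee_rot: [0.099, 0.995, 0.001, 0.0]
ft_force: [0.8, -0.1, 0.6]
grip_width: 0.745
```

Run:
```python
from mv import *
show()
for n,b in [("scene",(220,140,410,260)),("top",(225,180,415,300))]:
    c=manip.camera(n); x0,y0,x1,y1=b; np.savez(n+"9.npz",**c)
    cv2.imwrite(f"pics/{n}9.png",cv2.resize(c["frame"][y0:y1,x0:x1,::-1],None,fx=4.2,fy=4.2,interpolation=cv2.INTER_CUBIC))
```

```text
t 14.5 bed xy [-147.1     1.45] z 190.74 yaw-TH 0.0014 tilt [0.0009 0.0012] Fbed [0.78 0.1  0.63] torq [-0.04 -0.    0.01] grip 63.64
```

View pics/scene9.png

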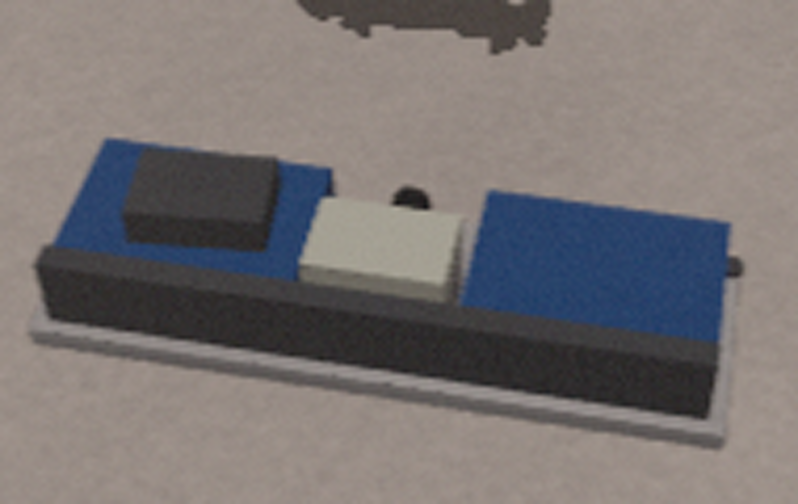

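View pics/top9.png

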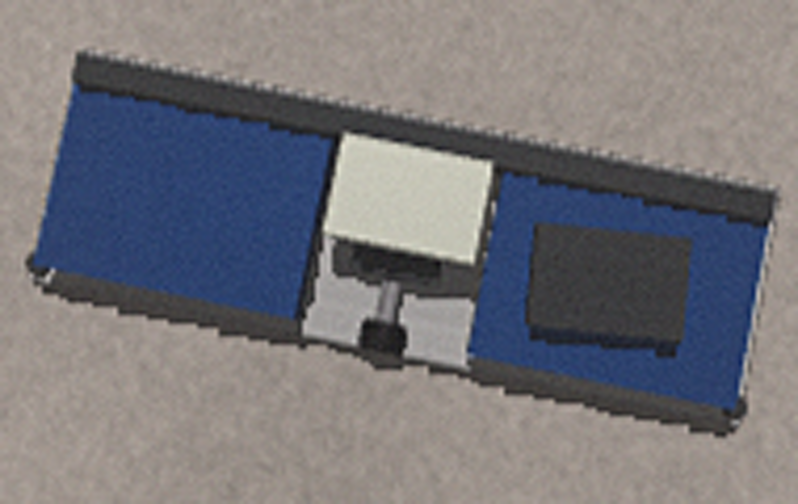

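```bash
cat > chk.py <<'E'
from fit import *
import sys
k=sys.argv[1]
def rel(w,p):
    d=w[:2]-p[:2]; s,c=np.sin(p[2]),np.cos(p[2]); return np.round([c*d[0]+s*d[1],-s*d[0]+c*d[1],w[2]-p[2]],4)
B=bededges("")
for n in ("top","scene"):
  ss=[(5,6,9,10),(0,5,6,9,10)] if n=="top" else [(1,5,6,9,10),(5,6,9,10)]
  for kk in ("0",k):
    c=load(n+kk+".npz")
    for s in ss:
        p=edgefit(c,[e for e in B if e[2] in s],[553,13.3,-.2],rng=2.5,verbose=False)
    if kk=="0":
        w=edgefit(c,blk(58.5),[551.5,111,-.246],rng=2.5); print(n,"start",rel(w,p))
    else:
        W=blk(58); W=W if n=="top" else [W[i] for i in (0,1,2,3)]
        w=edgefit(c,W,[553,13.3,-.2],rng=2.5); print(n,"now",p.round(3),rel(w,p))
        w=edgefit(c,[W[0],W[2],W[1]],[553,13.3,-.2],rng=2.5); print("  w/o near edge",rel(w,p))
E
python3 chk.py 9
```

```text
fit [ 5.519304e+02  1.108132e+02 -2.469000e-01] n 100 rms px 0.107 {0: (np.float64(-0.02), 25), 1: (np.float64(-0.1), 25), 2: (np.float64(-0.02), 25), 3: (np.float64(-0.1), 25)}
top start [-2.11269e+01  9.50168e+01 -4.65000e-02]
fit [ 5.536106e+02  1.303880e+01 -2.020000e-01] n 100 rms px 0.154 {0: (np.float64(-0.07), 25), 1: (np.float64(-0.14), 25), 2: (np.float64(-0.07), 25), 3: (np.float64(-0.15), 25)}
top now [ 5.53697e+02  1.35140e+01 -2.00000e-01] [ 0.0094 -0.4829 -0.002 ]
fit [ 5.537684e+02  1.300550e+01 -2.010000e-01] n 75 rms px 0.108 {0: (np.float64(-0.07), 25), 1: (np.float64(-0.0), 25), 2: (np.float64(-0.07), 25)}
  w/o near edge [ 0.1707 -0.4842 -0.001 ]
fit [ 5.509902e+02  1.110532e+02 -2.470000e-01] n 78 rms px 0.251 {0: (np.float64(-0.27), 25), 1: (np.float64(-0.0), 25), 2: (np.float64(-0.27), 25), 3: (np.float64(-0.01), 3)}
scene start [-2.08953e+01  9.57093e+01 -4.69000e-02]
fit [ 5.52556e+02  1.26072e+01 -1.89400e-01] n 94 rms px 0.177 {0: (np.float64(-0.13), 25), 1: (np.float64(-0.05), 25), 2: (np.float64(-0.15), 25), 3: (np.float64(-0.07), 19)}
scene now [ 5.52586e+02  1.31040e+01 -2.01000e-01] [ 0.0703 -0.4926  0.0118]
fit [ 5.526288e+02  1.257760e+01 -1.891000e-01] n 75 rms px 0.187 {0: (np.float64(-0.13), 25), 1: (np.float64(0.0), 25), 2: (np.float64(-0.15), 25)}
  w/o near edge [ 0.1475 -0.507   0.0122]
```

Run:
```python
from fit import *
B=bededges("")
im=[]
for k in ("0","9"):
    c=load("top"+k+".npz"); overlay(c,[([B[i] for i in (2,3,4,7,8)],[553.7,13.51,-.2003],(0,255,0))]+([(blk(58),[553.7,13.51,-.2003],(0,0,255))] if k=="9" else []),"pics/t.png",(295,205,350,255),7); im.append(cv2.imread("pics/t.png"))
cv2.imwrite("pics/cmp.png",np.hstack(im))
im=[]
for k in ("0","9"):
    c=load("scene"+k+".npz"); overlay(c,[([B[i] for i in (3,4,7,8)],[552.6,13.1,-.201],(0,255,0))]+([(blk(58),[552.6,13.1,-.201],(0,0,255))] if k=="9" else []),"pics/t.png",(285,180,340,220),7); im.append(cv2.imread("pics/t.png"))
cv2.imwrite("pics/cmp2.png",np.hstack(im))
```

```text
(no output)
```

View pics/cmp.png

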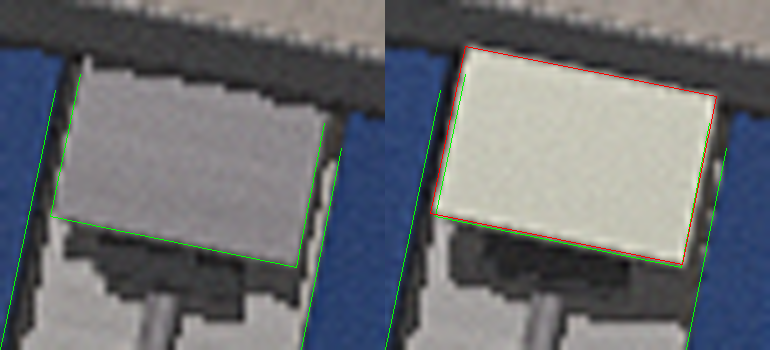

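View pics/cmp2.png

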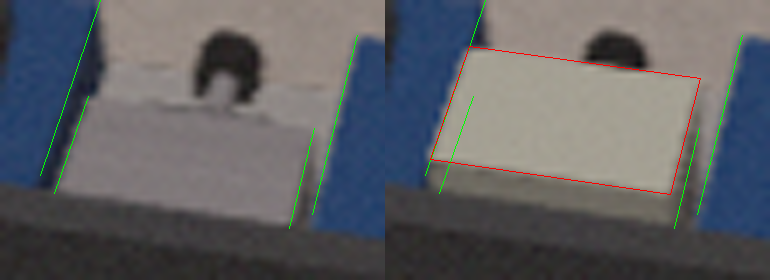

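```bash
cat > side.py <<'E'
from fit import *
def prof(c,A,B,p,rng=3.5,n=200,lo=.1,hi=.9):
    img=c["frame"].astype(float).mean(2); s=np.linspace(lo,hi,n)[:,None]; A=np.array(A,float);B=np.array(B,float)
    tm=np.arange(-rng*1.6,rng*1.6+.01,.1)  # mm along bed y
    out=[]
    for t in tm:
        q=w2p(c,T(p,A+(B-A)*s+[0,t,0])); out.append(map_coordinates(img,[q[:,1],q[:,0]],order=1).mean())
    return tm,np.array(out)
import sys
k=sys.argv[1]
for n,p in (("top",[553.7,13.51,-.2003]),("scene",[552.6,13.1,-.201])):
    lo,hi=(.1,.85) if n=="top" else (.1,.6)
    for kk,z,nm in (("0",40,"steel"),(k,58,"white")):
        c=load(n+kk+".npz"); r=[]
        for sg in (1,-1):
            tm,o=prof(c,(-20,30*sg,z),(20,30*sg,z),p,lo=lo,hi=hi)
            o=o if sg==-1 else o  # outward dir = sg
            g=np.gradient(o,tm)*sg   # outward derivative; want most negative
            g=np.convolve(g,np.ones(5)/5,"same"); m=np.abs(tm)<3; j=np.where(m)[0][g[m].argmin()]
            w=np.clip(-g,0,None)*(np.abs(tm-tm[j])<1.2); r.append((w@tm)/w.sum())
            if 0: print(tm[::4].round(1),o[::4].round(0))
            print(n,nm,"side",sg,"edge off mm",r[-1].round(2)," prof",o[::8].round(0).astype(int))
        print("   centre",np.mean(r).round(3),"width err",(r[0]-r[1]).round(2))
E
python3 side.py 9
```

```text
top steel side 1 edge off mm 0.32  prof [137 137 137 138 139 141 138 114  79  58  49  41  41  52  68]
top steel side -1 edge off mm -0.08  prof [ 73  93 120 123  97  71  76 106 132 139 138 136 135 135 135]
   centre 0.125 width err 0.4
top white side 1 edge off mm -0.3  prof [193 193 195 197 199 190 153  96  53  36  37  50  67  77  78]
top white side -1 edge off mm -0.55  prof [ 71  75  80  73  67  80 120 168 195 198 194 192 191 191 191]
   centre -0.427 width err 0.25
scene steel side 1 edge off mm -0.35  prof [122 122 122 121 121 118 112 103  97  97 102 108 110 105  95]
scene steel side -1 edge off mm -0.57  prof [ 61  55  50  45  45  53  70  88 103 113 118 121 121 121 122]
   centre -0.463 width err 0.22
scene white side 1 edge off mm -0.25  prof [157 157 157 157 156 151 140 127 115 111 115 122 130 134 135]
scene white side -1 edge off mm -0.96  prof [ 71  72  71  71  76  90 111 131 145 153 156 157 157 157 157]
   centre -0.603 width err 0.72
```

>>> {"fn": "arm_command", "kwargs": {
  "targets": "-50 0 0 0 0 0; -50 0 0 0 0 0; -47 -1.3 0 0 0 0; 0 0 40 0 0 0; 0 0 0 0 0 0",
  "grip": 66
}}

```text
clock: 15.22
position: [0.554, 0.0121, 0.1472]
ee_rot: [0.101, 0.995, -0.001, -0.003]
ft_force: [-0.2, 0.2, 0.2]
grip_width: 0.771
```

Run:
```python
from mv import *
show()
```

```text
t 15.22 bed xy [ 1.07 -1.01] z 147.21 yaw-TH -0.0011 tilt [-0.0057 -0.0019] Fbed [-0.25  0.2   0.24] torq [0.03 0.03 0.1 ] grip 65.88
```

>>> {"fn": "arm_command", "kwargs": {
  "targets": "0 0 40 0 0 0; 0 0 30 0 0 0; 0 0 0 0 0 0; 0 0 0 0 0 0"
}}

```text
clock: 15.72
position: [0.5562, 0.0129, 0.0821]
ee_rot: [0.1, 0.995, 0.0, 0.001]
ft_force: [0.6, -0.1, 0.3]
grip_width: 0.77
```

Run:
```python
from mv import *
show()
```

```text
t 15.72 bed xy [3.1  0.22] z 82.12 yaw-TH -0.0003 tilt [0.0023 0.0004] Fbed [0.63 0.08 0.29] torq [-0.01 -0.06  0.02] grip 65.74
```

>>> {"fn": "arm_command", "kwargs": {
  "targets": "3 0 15 0 0 0; 0 0 13 0 0 0; 0 0 0 0 0 0; 0 0 0 0 0 0"
}}

```text
clock: 16.23
position: [0.5522, 0.0134, 0.0521]
ee_rot: [0.1, 0.995, -0.0, -0.0]
ft_force: [0.5, -0.1, 0.1]
grip_width: 0.771
```

Run:
```python
from mv import *
show()
```

```text
t 16.23 bed xy [-0.94 -0.07] z 52.1 yaw-TH -0.0003 tilt [-0. -0.] Fbed [ 0.5  -0.04  0.07] torq [-0.02  0.01 -0.03] grip 65.85
```

>>> {"fn": "arm_command", "kwargs": {
  "targets": "-0.5 0.1 2.4 0 0 0; 0 0 0 0 0 0; 0 0 0 0 0 0"
}}

```text
clock: 16.6
position: [0.5527, 0.0135, 0.0498]
ee_rot: [0.1, 0.995, 0.0, 0.0]
ft_force: [0.1, 0.6, 0.3]
grip_width: 0.774
```

>>> {"fn": "arm_command", "kwargs": {
  "targets": "0 0 0 0 0 0; 0 0 0 0 0 0; 0 0 0 0 0 0; 0 0 0 0 0 0",
  "grip": 55,
  "squeeze": 20
}}

```text
clock: 17.1
position: [0.5527, 0.0135, 0.0499]
ee_rot: [0.1, 0.995, 0.0, 0.0]
ft_force: [-0.7, 1.1, 4.4]
grip_width: 0.694
```

Run:
```python
from mv import *
show()
```

```text
t 17.1 bed xy [-0.44  0.1 ] z 49.86 yaw-TH -0.0003 tilt [0.0003 0.0002] Fbed [-0.89  0.97  4.36] torq [0.03 0.36 0.04] grip 59.27
```

>>> {"fn": "arm_command", "kwargs": {
  "targets": "0 0.7 0 0 0 0; 0 0.6 0 0 0 0; 0 0 0 0 0 0; 0 0 0 0 0 0"
}}

```text
clock: 17.6
position: [0.5527, 0.0136, 0.0499]
ee_rot: [0.101, 0.995, -0.0, -0.0]
ft_force: [-2.8, -2.9, 7.9]
grip_width: 0.696
```

Run:
```python
from mv import *
show()
```

```text
t 17.6 bed xy [-0.43  0.19] z 49.86 yaw-TH -0.0012 tilt [-0.0003 -0.001 ] Fbed [-2.13 -3.38  7.89] torq [-0.69  0.57  0.09] grip 59.47
```

>>> {"fn": "arm_command", "kwargs": {
  "targets": "0 0.7 -0.1 0 0 0; 0 0.3 0 0 0 0; 0 0 0 0 0 0; 0 0 0 0 0 0"
}}

```text
clock: 18.1
position: [0.5527, 0.0137, 0.0499]
ee_rot: [0.101, 0.995, -0.001, -0.0]
ft_force: [-3.4, -7.2, 6.9]
grip_width: 0.695
```

Run:
```python
from mv import *
show()
```

```text
t 18.1 bed xy [-0.46  0.35] z 49.87 yaw-TH -0.0019 tilt [-0.0007 -0.0018] Fbed [-1.9  -7.71  6.91] torq [-1.13  0.72  0.04] grip 59.32
```

>>> {"fn": "arm_command", "kwargs": {
  "targets": "0 0.5 0 0 0 0; 0 0 0 0 0 0; 0 0 0 0 0 0"
}}

```text
clock: 18.48
position: [0.5528, 0.0141, 0.0499]
ee_rot: [0.101, 0.995, -0.001, -0.0]
ft_force: [-3.7, -6.3, 7.9]
grip_width: 0.691
```

Run:
```python
from mv import *
show()
```

```text
t 18.48 bed xy [-0.48  0.72] z 49.88 yaw-TH -0.0021 tilt [-0.0008 -0.0019] Fbed [-2.39 -6.87  7.9 ] torq [-1.25  0.8   0.08] grip 59.04
```

>>> {"fn": "arm_command", "kwargs": {
  "targets": "0 -0.9 0 0 0 0; 0 -0.8 0 0 0 0; -1 0 0 0 0 0; -0.8 0 0 0 0 0; 0 0 0 0 0 0"
}}

```text
clock: 19.1
position: [0.5528, 0.014, 0.0498]
ee_rot: [0.1, 0.995, -0.0, -0.002]
ft_force: [-13.1, -0.5, 14.5]
grip_width: 0.699
```

Run:
```python
from mv import *
show()
```

```text
t 19.1 bed xy [-0.39  0.63] z 49.83 yaw-TH -0.0006 tilt [-0.0039  0.0002] Fbed [-12.73  -3.13  14.5 ] torq [-0.14  2.51 -0.03] grip 59.66
```

>>> {"fn": "arm_command", "kwargs": {
  "targets": "0.9 0 0 0 0 0; 0.8 0 0 0 0 0; 0 0 0 0 0 0; 0 0 0 0 0 0"
}}

```text
clock: 19.6
position: [0.5528, 0.014, 0.0499]
ee_rot: [0.1, 0.995, -0.0, -0.0]
ft_force: [-3.0, -2.7, 7.6]
grip_width: 0.696
```

Run:
```python
from mv import *
show()
```

```text
t 19.6 bed xy [-0.41  0.63] z 49.9 yaw-TH -0.0007 tilt [-0.0002 -0.0004] Fbed [-2.45 -3.23  7.57] torq [-0.5   0.56  0.01] grip 59.42
```

>>> {"fn": "arm_command", "kwargs": {
  "targets": "0 -0.8 0 0 0 0; 0 0 0 0 0 0; 0 0 0 0 0 0"
}}

```text
clock: 19.98
position: [0.5528, 0.014, 0.0499]
ee_rot: [0.1, 0.995, 0.0, 0.0]
ft_force: [-2.4, -0.4, 6.0]
grip_width: 0.697
```

Run:
```python
from mv import *
show()
```

```text
t 19.98 bed xy [-0.43  0.61] z 49.86 yaw-TH -0.0002 tilt [0.0001 0.0003] Fbed [-2.32 -0.85  5.96] torq [-0.08  0.42 -0.04] grip 59.51
```

>>> {"fn": "arm_command", "kwargs": {
  "targets": "0 0 0 0 0 0; 0 0 0 0 0 0; 0 0 0 0 0 0; 0 0 0 0 0 0",
  "grip": 64.5
}}

```text
clock: 20.48
position: [0.5527, 0.0138, 0.0496]
ee_rot: [0.1, 0.995, 0.0, -0.0]
ft_force: [-0.6, 0.1, 0.4]
grip_width: 0.753
```

>>> {"fn": "arm_command", "kwargs": {
  "targets": "0 0 -3 0 0 0; 0 0 -8 0 0 0; 0 0 -30 0 0 0; 0 0 -50 0 0 0; 0 0 0 0 0 0"
}}

```text
clock: 21.1
position: [0.5552, 0.0138, 0.1453]
ee_rot: [0.1, 0.995, 0.001, 0.004]
ft_force: [0.1, -0.1, -0.8]
grip_width: 0.756
```

>>> {"fn": "arm_command", "kwargs": {
  "targets": "50 0 0 0 0 0; 50 0 0 0 0 0; 45 0 -30 0 0 0; 0 0 0 0 0 0"
}}

```text
clock: 21.6
position: [0.4097, 0.0435, 0.1727]
ee_rot: [0.099, 0.995, 0.001, 0.002]
ft_force: [1.6, 0.7, 0.3]
grip_width: 0.754
```

```bash
python3 - <<'E'
from mv import *
show()
for n,b in [("scene",(220,140,410,260)),("top",(225,180,415,300))]:
    c=manip.camera(n); x0,y0,x1,y1=b; np.savez(n+"10.npz",**c)
    cv2.imwrite(f"pics/{n}10.png",cv2.resize(c["frame"][y0:y1,x0:x1,::-1],None,fx=4.2,fy=4.2,interpolation=cv2.INTER_CUBIC))
E
python3 chk.py 10|grep -v ^fit; python3 side.py 10
```

```text
t 21.6 bed xy [-146.56    1.05] z 172.67 yaw-TH 0.0015 tilt [0.0035 0.0024] Fbed [1.46 0.98 0.28] torq [ 0.02 -0.04 -0.03] grip 64.37
top start [-2.11269e+01  9.50168e+01 -4.65000e-02]
top now [ 5.53725e+02  1.35150e+01 -1.99000e-01] [ 0.028   0.0424 -0.0022]
  w/o near edge [ 0.1824  0.041  -0.0056]
scene start [-2.08953e+01  9.57093e+01 -4.69000e-02]
scene now [ 5.52573e+02  1.30760e+01 -2.02000e-01] [0.1094 0.024  0.0145]
  w/o near edge [0.2009 0.0142 0.0192]
top steel side 1 edge off mm 0.32  prof [137 137 137 138 139 141 138 114  79  58  49  41  41  52  68]
top steel side -1 edge off mm -0.08  prof [ 73  93 120 123  97  71  76 106 132 139 138 136 135 135 135]
   centre 0.125 width err 0.4
top white side 1 edge off mm 0.21  prof [193 193 194 195 198 198 180 131  71  37  35  49  67  77  78]
top white side -1 edge off mm -0.0  prof [ 72  81  94  85  66  66  89 134 179 199 198 194 193 192 191]
   centre 0.101 width err 0.21
scene steel side 1 edge off mm -0.35  prof [122 122 122 121 121 118 112 103  97  97 102 108 110 105  95]
scene steel side -1 edge off mm -0.57  prof [ 61  55  50  45  45  53  70  88 103 113 118 121 121 121 122]
   centre -0.463 width err 0.22
scene white side 1 edge off mm 0.03  prof [157 157 158 158 157 154 147 134 121 113 112 119 128 134 136]
scene white side -1 edge off mm -0.38  prof [ 71  71  72  72  72  78  96 119 138 149 155 157 158 157 157]
   centre -0.174 width err 0.41
```

View pics/top10.png

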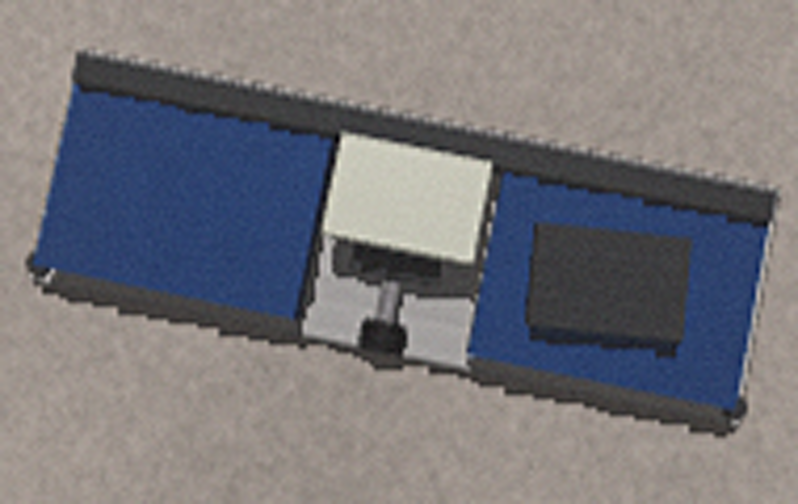

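Flush to within about 0.3 mm in both views. Next I'll close the fingers and go over the block to press.

>>> {"fn": "arm_command", "kwargs": {
  "targets": "-50 0 0 0 0 0; -50 0 0 0 0 0; -43 -0.5 0 0 0 0; 0 0 0 0 0 0; 0 0 0 0 0 0",
  "grip": 0
}}

```text
clock: 22.32
position: [0.5504, 0.0132, 0.1693]
ee_rot: [0.101, 0.995, -0.001, -0.001]
ft_force: [-0.5, 0.3, 0.2]
grip_width: 0.001
```

>>> {"fn": "arm_command", "kwargs": {
  "targets": "0 0 40 0 0 0; 0 0 38 0 0 0; 0 0 0 0 0 0; 0 0 0 0 0 0"
}}

```text
clock: 22.82
position: [0.5512, 0.0138, 0.0942]
ee_rot: [0.1, 0.995, 0.0, 0.001]
ft_force: [0.4, -0.4, 0.8]
grip_width: -0.0
```

Run:
```python
from mv import *
show()
c=manip.camera("scene"); x0,y0,x1,y1=(250,90,390,240)
cv2.imwrite(f"pics/scene11.png",cv2.resize(c["frame"][y0:y1,x0:x1,::-1],None,fx=4,fy=4,interpolation=cv2.INTER_CUBIC))
```

```text
t 22.82 bed xy [-1.97  0.07] z 94.2 yaw-TH -0.0002 tilt [0.0015 0.0004] Fbed [ 0.46 -0.28  0.82] torq [ 0.02 -0.02 -0.02] grip -0.03
```

View pics/scene11.png

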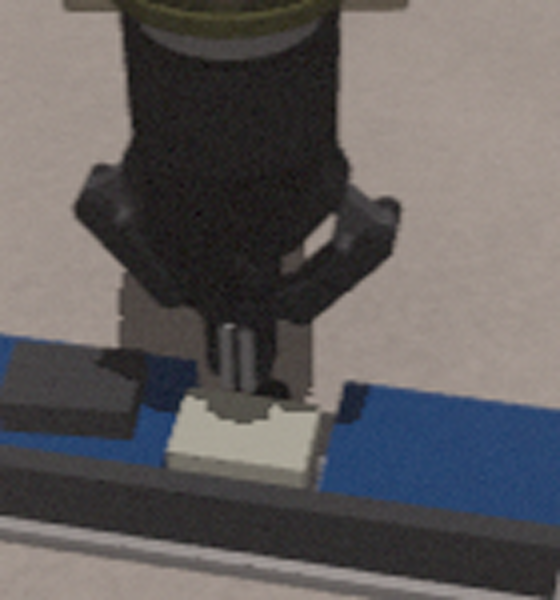

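The closed fingertips (about (237,390) in the crop) are above the block, clear of the dark block. Descending to just above, then touching slowly.

>>> {"fn": "arm_command", "kwargs": {
  "targets": "0 0 12 0 0 0; 0 0 9 0 0 0; 0 0 0 0 0 0; 0 0 0 0 0 0"
}}

```text
clock: 23.38
position: [0.5508, 0.0136, 0.0718]
ee_rot: [0.1, 0.995, -0.0, 0.0]
ft_force: [0.2, 0.1, 0.5]
grip_width: -0.002
```

```bash
python3 -c "
from mv import *
show()"
```

```text
t 23.38 bed xy [-2.35 -0.17] z 71.81 yaw-TH -0.0004 tilt [ 0. -0.] Fbed [0.21 0.13 0.45] torq [ 0.03 -0.05 -0.05] grip -0.13
```

>>> {"fn": "arm_command", "kwargs": {
  "targets": "-2 0 2 0 0 0; 0 0 2 0 0 0; 0 0 0 0 0 0; 0 0 0 0 0 0"
}}

```text
clock: 23.88
position: [0.5526, 0.0132, 0.0678]
ee_rot: [0.1, 0.995, 0.0, 0.0]
ft_force: [-0.5, 0.3, -0.9]
grip_width: -0.002
```

```bash
python3 -c "
from mv import *
show()"
```

```text
t 23.88 bed xy [-0.44 -0.16] z 67.76 yaw-TH -0.0003 tilt [0.     0.0001] Fbed [-0.51  0.16 -0.92] torq [ 0.02 -0.04  0.05] grip -0.14
```

>>> {"fn": "arm_command", "kwargs": {
  "targets": "0 0 1 0 0 0; 0 0 0.5 0 0 0; 0 0 0 0 0 0"
}}

```text
clock: 24.25
position: [0.5526, 0.0132, 0.0662]
ee_rot: [0.1, 0.995, 0.0, -0.0]
ft_force: [0.1, 0.6, -0.6]
grip_width: 0.0
```

```bash
python3 -c "
from mv import *
show()"
```

```text
t 24.25 bed xy [-0.46 -0.19] z 66.23 yaw-TH -0.0004 tilt [-0.  0.] Fbed [-0.    0.66 -0.57] torq [ 0.01  0.02 -0.01] grip 0.03
```

>>> {"fn": "arm_command", "kwargs": {
  "targets": "0 0 0.5 0 0 0; 0 0 0 0 0 0"
}}

```text
clock: 24.5
position: [0.5526, 0.0133, 0.0662]
ee_rot: [0.1, 0.995, 0.0, -0.0]
ft_force: [-2.4, 0.6, 5.4]
grip_width: -0.003
```

>>> {"fn": "arm_command", "kwargs": {
  "targets": "0 0 0.3 0 0 0; 0 0 0 0 0 0"
}}

```text
clock: 24.75
position: [0.5527, 0.0133, 0.0662]
ee_rot: [0.1, 0.995, 0.0, 0.0]
ft_force: [-4.2, -0.4, 9.6]
grip_width: 0.007
```

>>> {"fn": "arm_command", "kwargs": {
  "targets": "0 0 0.3 0 0 0; 0 0 0 0 0 0; 0 0 0 0 0 0"
}}

```text
clock: 25.12
position: [0.5527, 0.0133, 0.0661]
ee_rot: [0.1, 0.995, 0.0, 0.0]
ft_force: [-5.0, 0.2, 12.0]
grip_width: 0.004
```

```bash
python3 -c "
from mv import *
show()"
```

```text
t 25.12 bed xy [-0.41 -0.09] z 66.12 yaw-TH -0.0004 tilt [0.0001 0.0006] Fbed [-4.91 -0.75 11.97] torq [-0.06  1.2   0.02] grip 0.37
```

>>> {"fn": "arm_command", "kwargs": {
  "targets": "0 0 0.25 0 0 0; 0 0 0 0 0 0; 0 0 0 0 0 0; 0 0 0 0 0 0; 0 0 0 0 0 0"
}}

```text
clock: 25.75
position: [0.5527, 0.0133, 0.0661]
ee_rot: [0.1, 0.995, 0.0, 0.0]
ft_force: [-5.6, 0.7, 15.3]
grip_width: 0.0
```

>>> {"fn": "arm_command", "kwargs": {
  "targets": "0 0 0 0 0 0; 0 0 0 0 0 0; 0 0 0 0 0 0; 0 0 0 0 0 0"
}}

```text
clock: 26.25
position: [0.5527, 0.0133, 0.0661]
ee_rot: [0.1, 0.995, 0.0, 0.0]
ft_force: [-6.5, -0.5, 15.8]
grip_width: 0.001
```

>>> {"fn": "arm_command", "kwargs": {
  "targets": "0 0 0 0 0 0; 0 0 0 0 0 0; 0 0 0 0 0 0"
}}

```text
clock: 26.62
position: [0.5527, 0.0133, 0.0661]
ee_rot: [0.1, 0.995, 0.0, 0.0]
ft_force: [-6.6, -0.7, 15.4]
grip_width: -0.0
```

```bash
python3 -c "
from mv import *
show()"
```

```text
t 26.62 bed xy [-0.36 -0.1 ] z 66.12 yaw-TH -0.0005 tilt [0.0002 0.0006] Fbed [-6.29 -1.94 15.41] torq [-0.02  1.55  0.01] grip -0.04
```

>>> {"fn": "arm_command", "kwargs": {
  "targets": "0 0 -0.7 0 0 0; 0 0 -1 0 0 0; 0 0 -5 0 0 0; 0 0 -40 0 0 0; 0 0 -50 0 0 0"
}}

```text
clock: 27.25
position: [0.5519, 0.0131, 0.1621]
ee_rot: [0.1, 0.995, -0.0, -0.001]
ft_force: [0.5, 0.7, 0.0]
grip_width: -0.003
```

>>> {"fn": "arm_command", "kwargs": {
  "targets": "50 0 0 0 0 0; 50 0 0 0 0 0; 45 0 0 0 0 0; 0 0 0 0 0 0; 0 0 0 0 0 0"
}}

```text
clock: 27.88
position: [0.4112, 0.0422, 0.1621]
ee_rot: [0.1, 0.995, 0.0, 0.001]
ft_force: [0.7, -0.7, 0.5]
grip_width: 0.001
```

```bash
python3 - <<'E'
from mv import *
show()
for n,b in [("scene",(220,140,410,260)),("top",(225,180,415,300))]:
    c=manip.camera(n); x0,y0,x1,y1=b; np.savez(n+"12.npz",**c)
    cv2.imwrite(f"pics/{n}12.png",cv2.resize(c["frame"][y0:y1,x0:x1,::-1],None,fx=4.2,fy=4.2,interpolation=cv2.INTER_CUBIC))
E
python3 chk.py 12|grep -v ^fit; python3 side.py 12|grep -v side
python3 - <<'E'
from fit import *
for k in ("0","12"):
    for n in ("top",): edgefit(load(n+k+".npz"),blk(58.5),[521,-64,-.11],rng=3)
E
```

```text
t 27.88 bed xy [-1.4481e+02  3.0000e-02] z 162.11 yaw-TH -0.0003 tilt [0.0014 0.0005] Fbed [ 0.79 -0.54  0.45] torq [ 0.02 -0.05 -0.  ] grip 0.06
top start [-2.11269e+01  9.50168e+01 -4.65000e-02]
top now [ 5.53729e+02  1.35000e+01 -2.00000e-01] [ 0.0108  0.0396 -0.0016]
  w/o near edge [ 0.1471  0.0391 -0.0059]
scene start [-2.08953e+01  9.57093e+01 -4.69000e-02]
scene now [ 5.52599e+02  1.30820e+01 -2.02000e-01] [ 0.0766 -0.0145  0.0135]
  w/o near edge [ 0.1846 -0.0216  0.0167]
   centre 0.125 width err 0.4
   centre 0.065 width err 0.26
   centre -0.463 width err 0.22
   centre -0.176 width err 0.4
fit [ 5.213785e+02 -6.413860e+01 -1.101000e-01] n 95 rms px 0.322 {0: (np.float64(-0.38), 25), 1: (np.float64(-0.0), 25), 2: (np.float64(-0.4), 25), 3: (np.float64(0.0), 20)}
fit [ 5.213154e+02 -6.411650e+01 -1.095000e-01] n 96 rms px 0.323 {0: (np.float64(-0.39), 25), 1: (np.float64(-0.05), 25), 2: (np.float64(-0.39), 25), 3: (np.float64(-0.05), 21)}
```

View pics/top12.png

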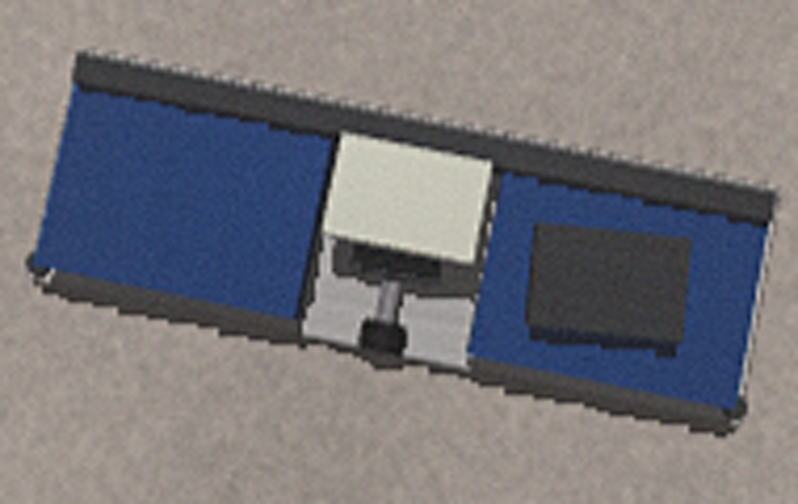

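View pics/scene12.png

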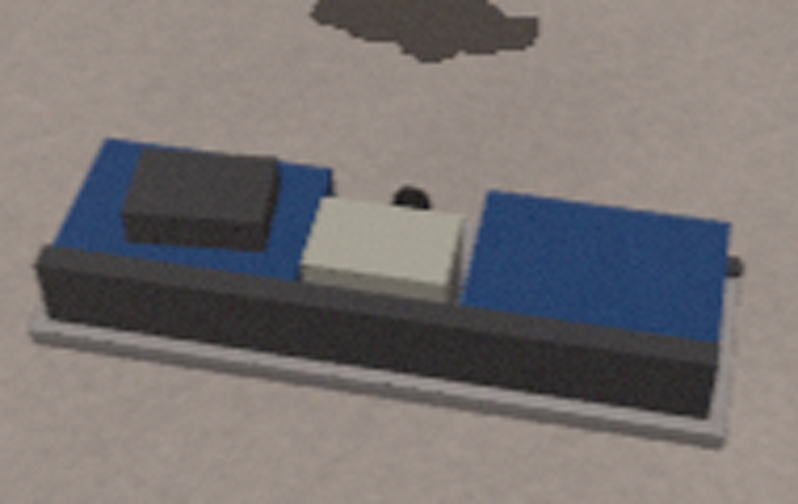

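The top view shows the white block squarely over the steel block and against the fence, with its corners near (342,132) and (478,262) in the crop. The dark block hasn't moved. Handing in.

```bash
python3 -c "
from workcell import manip
print(manip.hand_in())"
```

```text
the job is handed in; nothing more can be done
None
```

The white block is wrung onto the steel block, flush as far as the cameras can tell. I handed the job in at about 28 s of the 61 s allowed.

**What I did:**
- I gripped the white block by its ends on the left shelf and squared it to the bed. I then pushed it against the fence and slid it along onto the steel face, keeping it pressed down; the tool dropped 0.4–0.5 mm as the block came off the shelf.
- The first check showed it about 0.4–0.5 mm too far along, so I regripped it without lifting, nudged it back 0.5 mm and pushed it against the fence again.
- I pressed it with the closed fingertips at 15.3–15.8 N for about 1.2 s, then lifted off and moved clear.

**Last checks:**
- **Position:** measured against the bed, both views put the block's centre within 0.2 mm of flush across and 0.05 mm along.
- **Dark block:** it did not move; its position in the top view changed by less than 0.1 mm.

**Where checks disagreed:**
- **Along the bed:** comparing the block's edges directly with the steel's edges from the first pictures gave −0.06 mm in the top view but +0.29 mm in the scene view.
- **Yaw:** the scene view suggested 0.013–0.017 rad, while the top view gave −0.002 to −0.006 rad. I trusted the top view, because a firm push against the fence moved nothing further.

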